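# Load the chocolate tray and hold its cover over it

## Task

One well of the cedar tray already holds a chocolate ball: put the two balls from the marble board into the two empty wells, one per well. Then pick up the tray's cover by its handle and carry it over the press and the crockery without disturbing them. Finish with the cover still in the gripper, not let go, held level and still about a centimetre above the tray's upper face, square over the tray and lined up with it, touching neither tray nor balls, so that I can wipe the rim of the tray before I close it.

Things in the scene. Friction and masses are not known exactly. Their poses are not given: they have to be found in the camera images.
- tray: fixed cedar tray, a slab 90 mm (its x) by 190 mm (its y, the long way) by 18 mm high, with three round wells in a row along its y; origin at the centre of its underside on the table; it may be turned in yaw
- tray_top (a point): centre of the tray's upper face (18 mm above the table), axes as the tray's
- board: fixed pale marble board 80 by 130 by 10 mm on which two of the balls stand in a row along its y, about 64 mm apart (off its middle line by up to 8 mm); origin at the centre of its underside
- cover: loose cedar cover standing rim down on the table: an open-bottomed box 90 mm (its x) by 190 mm (its y) by 48 mm high, walls 6 mm, top panel 6 mm (inside 78 by 178 mm, 42 mm deep), about 0.3 kg, same outline as the tray; on its top a bar handle 16 mm thick (along its x), 70 mm long (along its y) and 36 mm high; origin at the centre of its lower rim plane
- cover_grip (a point): a point in the bar handle, on the cover's middle axis, 70 mm above the lower rim (22 mm above the top panel); the handle ends 84 mm above the rim
- cup: bystander: loose turquoise ceramic cup, 76 mm across, 80 mm high, between the board and the cover; origin at the centre of its underside
- jar: bystander: loose glass jar, 54 mm across, 88 mm high, between the tortilla press and the cover; origin at the centre of its underside
- pot: bystander: loose small clay bowl, 72 mm across, 55 mm high; origin at the centre of its underside
- salt: bystander: loose white salt pot with a knobbed top, 60 mm across, 64 mm high; origin at the centre of its underside
- press: bystander: fixed cast iron tortilla press, 190 mm across and about 70 mm high, between the tray and the cover towards the far side; origin at the centre of its underside
- tray_hole0 (a point): centre of the mouth of a well at -56 mm along the tray's y, level with the tray's upper face; the well is 47 mm wide and 8 mm deep (flat floor 10 mm above the table)
- tray_hole1 (a point): centre of the mouth of a well at 0 mm along the tray's y, level with the tray's upper face; the well is 47 mm wide and 8 mm deep (flat floor 10 mm above the table)
- tray_hole2 (a point): centre of the mouth of a well at +56 mm along the tray's y, level with the tray's upper face; the well is 47 mm wide and 8 mm deep (flat floor 10 mm above the table)
- ball_a_center (a point): hard drinking-chocolate ball, dark brown, 36 mm across (widest from 12 to 21 mm above its flat underside), 34 mm high, about 25 g; this point is its centre, 17 mm above its underside. The three balls are alike; which two stand on the board and which one is already in a well changes
- ball_a: the same ball; origin at the centre of its underside
- ball_b_center (a point): another such ball; its centre, 17 mm above its underside (see ball_a)
- ball_b: the same ball; origin at the centre of its underside
- ball_c_center (a point): another such ball; its centre, 17 mm above its underside (see ball_a)
- ball_c: the same ball; origin at the centre of its underside

How it is judged (in metres and radians):
On the way, in this order (a step that is already met when the one before it is completed fails the run):
1. each of the three wells holds a ball (((horizontal distance between ball_a_center and tray_hole0 below 0.012 m and z of ball_a_center in the frame of tray between 0.02 and 0.0315 m) or (horizontal distance between ball_b_center and tray_hole0 below 0.012 m and z of ball_b_center in the frame of tray between 0.02 and 0.0315 m) or (horizontal distance between ball_c_center and tray_hole0 below 0.012 m and z of ball_c_center in the frame of tray between 0.02 and 0.0315 m)) and ((horizontal distance between ball_a_center and tray_hole1 below 0.012 m and z of ball_a_center in the frame of tray between 0.02 and 0.0315 m) or (horizontal distance between ball_b_center and tray_hole1 below 0.012 m and z of ball_b_center in the frame of tray between 0.02 and 0.0315 m) or (horizontal distance between ball_c_center and tray_hole1 below 0.012 m and z of ball_c_center in the frame of tray between 0.02 and 0.0315 m)) and ((horizontal distance between ball_a_center and tray_hole2 below 0.012 m and z of ball_a_center in the frame of tray between 0.02 and 0.0315 m) or (horizontal distance between ball_b_center and tray_hole2 below 0.012 m and z of ball_b_center in the frame of tray between 0.02 and 0.0315 m) or (horizontal distance between ball_c_center and tray_hole2 below 0.012 m and z of ball_c_center in the frame of tray between 0.02 and 0.0315 m))), for 0.2 s.
2. the cover is lifted and carried, its rim more than 60 mm above the table (height (world z) of cover above 0.06 m), for 0.1 s.
At the end, for the whole second after the job is handed in: Each well holds a ball, within 12 mm of its axis and down on its floor; the gripper holds the cover still, rim 3 to 22 mm above the tray's top face, centre within 10 mm, long side within 0.12 rad of the tray's, tilt under 0.1 rad, touching neither tray nor balls (all of step 1 and z of cover in the frame of tray_top between 0.003 and 0.022 m and horizontal distance between cover and tray_top below 0.01 m and angle between the y axis of cover and the y axis of tray, either way round below 0.12 rad and angle between cover's own z axis and vertical below 0.1 rad and linear speed of cover below 0.02 m/s and contact force between the fingers and cover above 1 N and contact force between cover and tray below 0.05 N and contact force between cover and ball_a below 0.05 N and contact force between cover and ball_b below 0.05 N and contact force between cover and ball_c below 0.05 N); the arm keeps its last pose, push and grip.
It fails at once if the turquoise cup is pushed more than 25 mm or tipped over (distance of cup from where it was at the start of the episode above 0.025 m or angle between cup's own z axis and vertical above 0.5 rad).
It fails at once if the glass jar is pushed more than 25 mm or tipped over (distance of jar from where it was at the start of the episode above 0.025 m or angle between jar's own z axis and vertical above 0.5 rad).
It fails at once if the clay bowl is pushed more than 25 mm or tipped over (distance of pot from where it was at the start of the episode above 0.025 m or angle between pot's own z axis and vertical above 0.5 rad).
It fails at once if the salt pot is pushed more than 25 mm or tipped over (distance of salt from where it was at the start of the episode above 0.025 m or angle between salt's own z axis and vertical above 0.5 rad).
It fails at once if the cover touches the tray or a ball (contact force between cover and tray above 0.5 N or contact force between cover and ball_a above 0.5 N or contact force between cover and ball_b above 0.5 N or contact force between cover and ball_c above 0.5 N).
It also fails if it takes over 64 s, if anything falls off the work surface, if the arm or the gripper's body presses on something with over 40 N, if the wrist force passes 120 N, or if a joint passes its speed limit or range.

## Robot

A 6-joint arm with a two-finger parallel gripper is mounted at the origin on the work surface. World frame = base frame: x ahead of the robot, y to its left, z up, the work surface at z = 0. Lengths are in mm, angles in rad, forces in N, time in s.
With the tool pointing down it reaches from about 400 to 925 mm from the base axis. Payload 12.5 kg.
Tool frame: the origin (TCP) lies at the centre of the arm's flange, where the gripper is bolted on; the fingertips stand 190 mm ahead of it and the grasp point (between the pads) lies 171 mm ahead of it; z points along the fingers, y is the direction in which the jaws open and shut (so a half turn about z gives the same grasp; the last joint's range is limited). The gripper opens to 95 mm and grips with 3 to 60 N. Pads are 20 mm wide; open, the fingers measure 119 mm over their backs; the gripper's body (75 mm by 180 mm) begins 59 mm behind the grasp point.
Start: joints at [1.225, 0.491, 1.559, -0, 1.092, -0.106], TCP at [148.418, 607.122, 404.761] pointing down, gripper open.
Joint ranges: [-3.1, 3.1], [-0.84, 2.19], [0.05, 2.79], [-1.13, 4.28], [0.06, 2.93], [-2.69, 2.69]. Speed limits (rad/s): [2.22, 2.22, 2.79, 3.14, 3.14, 3.14].

## Interface

Orientations are given as [roll, pitch, yaw] about the fixed x, y, z axes, in that order (R = Rz(yaw) Ry(pitch) Rx(roll)).
In Python, from cell import env gives the robot as it stands.
- The arm moves only by the shell command python3 -m pendant 'ROWS'. ROWS is JSON, a list of rows, each an object of numbers: "x", "y", "z": the shift along the tool's x, y, z in units of 150 mm (1.0 is 150 mm); "rx", "ry", "rz": the turn, a rotation vector about the tool's x, y, z in units of 45 degrees (1.0 is 45 degrees); "jaw": the opening, from 0 (shut) to 1 (fully open). In form: [{"x": .., "y": .., "z": .., "rx": .., "ry": .., "rz": .., "jaw": ..}, ...]. A call has 1 to 10 rows; each row is the pose to reach, as a shift and turn from the pose commanded when the call began, along the tool's axes at that moment; what a row does not reach only later rows make up. A row lasts 1/8 s, in which the tool goes at most 62.5 mm and 10.7 degrees, less where a joint would pass 70% of its speed; a pose out of reach is approached as far as the arm can. A call with a number of a shift or a turn outside -1 to 1 is refused whole. A call with a gripper value outside its range is refused whole. The fingers move at their own pace and stop on an object; the grip force is fixed at half the most. Time passes only in rows, so rows that repeat a pose let the fingers close. It gives the time, the measured TCP pose, the force and the opening at its end, in the units of the state.
- env.state(): the state, without advancing time (a new reading comes with each control period).
- env.read_camera(name): name is "scene" or "top"; returns a dict with "img" (420x560x3 uint8, red, green, blue), "fx", "fy", "cx", "cy" (pixels), "rvec" (rotation vector, rad) and "tvec" (3), from world to camera coordinates, as OpenCV has them. Camera axes: x right, y down, z forward; pixel columns grow to the right and rows downward; lengths in mm; the calibration is good to about 2 mm. A picture is of the moment at which its call begins. There is no depth.
- env.job_done(): hands the job in, once; it reports no verdict.
The state is a dict: "t": time; "joints": joint angles; "qvel": joint speeds; "tau": joint torques, N m; "eef_pos": TCP position; "tcp_rot": TCP orientation; "ft_force": force on the tool from outside, world axes, zero at the start; "moment": the same for the moment, N m; "opening": opening from 0.0 (shut) to 1.0 (fully open).
Only numpy, scipy, OpenCV 4.12 (cv2) and the standard library are available. Lean on these libraries where they do the work, as an engineer would, in place of code of your own. Each camera call takes 0.05 s, during which the arm holds its last target.

## Working session

There is one attempt and no reset: what is moved stays moved. The work goes in short steps, Python scripts to look and compute and a shell command to move; the robot and the scene stay as the last step left them, time stands still between calls to the robot, and variables do not carry over. Pictures are saved under pics/ and viewed, and the job is handed in when it is done.

```bash
ls; mkdir -p pics
python3 - <<'E'
from cell import env
import cv2
print(env.state())
for n in("scene","top"):
    c=env.read_camera(n); cv2.imwrite(f"pics/{n}0.png",c["img"][:,:,::-1]); print(n,{k:v for k,v in c.items() if k!="img"})
E
```

```text
pics
{'t': 0.0, 'joints': array([ 1.22541898e+00,  4.91526148e-01,  1.55946397e+00, -1.35754456e-05,
        1.09170103e+00, -1.05624760e-01]), 'qvel': array([-0.0007464 ,  0.00189764, -0.00053568, -0.0003073 , -0.00113606,
        0.00022427]), 'tau': array([ 1.67505721e-03, -6.12613320e+01, -2.58176923e+01,  6.93643838e-02,
        4.82197548e-02, -7.11585653e-05]), 'eef_pos': array([148.3926888 , 607.08229191, 404.17739403]), 'tcp_rot': array([-3.14049902e+00, -1.03839081e-04,  2.90184627e+00]), 'ft_force': array([-0.11296625,  0.19940721, -0.1127218 ]), 'moment': array([ 0.01094113, -0.0177271 ,  0.02984481]), 'opening': 1.0001484793583875}
scene {'fx': 380.2644882949333, 'fy': 380.2644882949333, 'cx': 277.1617282813622, 'cy': 208.10064666145104, 'rvec': array([ 2.00277583,  1.11305259, -0.5417191 ]), 'tvec': array([-306.63302689, -226.91614502, 1137.66504358])}
top {'fx': 415.0842332408059, 'fy': 415.0842332408059, 'cx': 276.66848023496283, 'cy': 208.42300424528386, 'rvec': array([ 2.13086229, -2.13409185,  0.22625766]), 'tvec': array([-14.60556881, 557.63489079, 920.35284754])}
```

View pics/scene0.png

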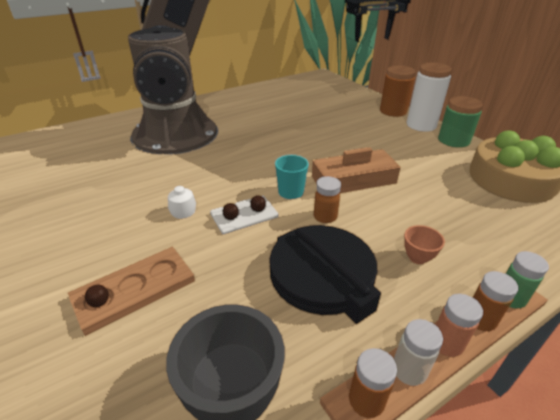

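View pics/top0.png

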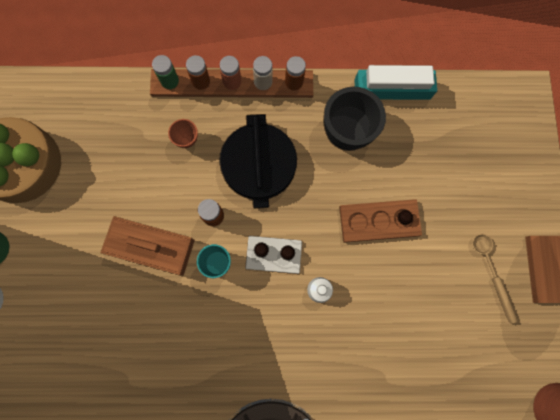

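Top view: the tray is at about (381,221) with its ball in the right-hand well (405,217). The board is at (275,254) with balls at (261,249) and (288,253), and the cover is at (148,246). I'll zoom in to get precise edges.

```bash
cat > h.py <<'E'
import numpy as np, cv2
from cell import env
def cam(n):
    c=env.read_camera(n); c["R"]=cv2.Rodrigues(c["rvec"])[0]; return c
def onplane(c,uv,z):
    uv=np.atleast_2d(np.asarray(uv,float))
    d=np.c_[(uv[:,0]-c["cx"])/c["fx"],(uv[:,1]-c["cy"])/c["fy"],np.ones(len(uv))]@c["R"]
    o=-c["R"].T@c["tvec"]; return o+d*((z-o[2])/d[:,2])[:,None]
def proj(c,P):
    p=np.atleast_2d(P)@c["R"].T+c["tvec"]; return np.c_[p[:,0]/p[:,2]*c["fx"]+c["cx"],p[:,1]/p[:,2]*c["fy"]+c["cy"]]
E
python3 - <<'E'
from h import *
c=cam("top");im=c["img"][:,:,::-1]
a=cv2.resize(im[190:290,95:255],None,fx=5,fy=5,interpolation=cv2.INTER_CUBIC);cv2.imwrite("pics/zc.png",a)
a=cv2.resize(im[190:290,285:445],None,fx=5,fy=5,interpolation=cv2.INTER_CUBIC);cv2.imwrite("pics/zt.png",a)
hsv=cv2.cvtColor(im,cv2.COLOR_BGR2HSV)
for p in [(381,235),(345,220),(148,246),(125,240),(170,262),(300,320),(358,221),(275,254),(261,249),(405,217)]: print(p,hsv[p[1],p[0]])
E
```

```text
(381, 235) [ 11 158 132]
(345, 220) [ 11 157 133]
(148, 246) [ 12 159 146]
(125, 240) [ 12 160 126]
(170, 262) [ 11 159 136]
(300, 320) [ 17 120 179]
(358, 221) [ 12 162 137]
(275, 254) [ 21  31 130]
(261, 249) [  8 154  38]
(405, 217) [  8 152  37]
```

```bash
sleep 1; ls pics
```

```text
scene0.png
top0.png
zc.png
zt.png
```

View pics/zc.png

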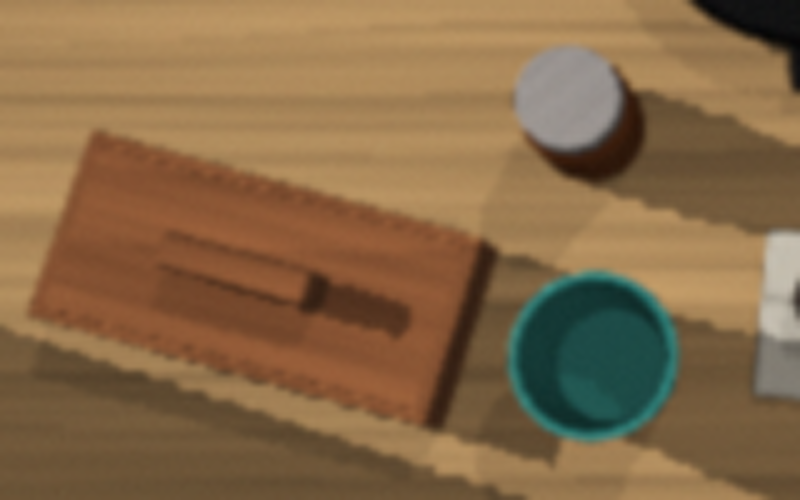

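View pics/zt.png

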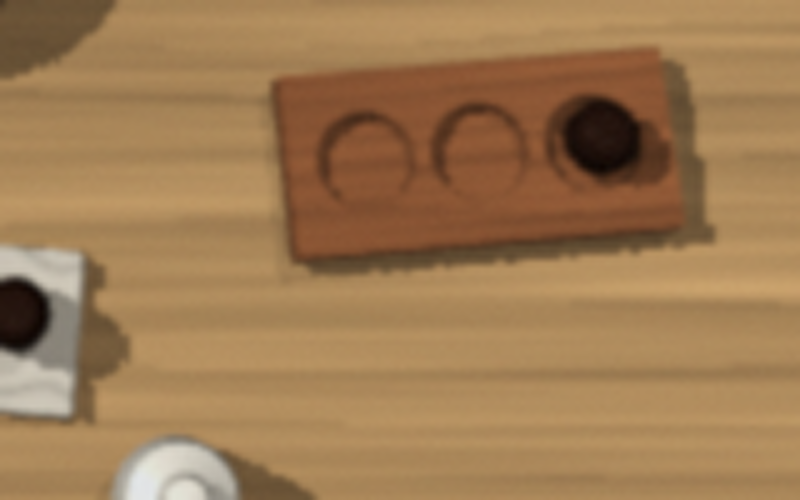

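```bash
cat > m.py <<'E'
from h import *
def rect(W):
    # corners a,b,c,d -> centre & long axis yaw (dir of y)
    W=W[:,:2]; print("  sides",[round(float(np.linalg.norm(W[i]-W[(i+1)%4])),1) for i in range(4)])
    e=(W[0]-W[1])+(W[3]-W[2])
    return W.mean(0).round(1), np.degrees(np.arctan2(-e[0],e[1])).round(2)
f=lambda x,y,ox,oy:(ox+(x+.5)/5-.5, oy+(y+.5)/5-.5)
c=cam("top");
cov=[f(*p,95,190) for p in [(95,131),(485,240),(430,425),(30,315)]]
tr=[f(*p,285,190) for p in [(277,80),(659,48),(684,228),(294,260)]]
print("cover",rect(onplane(c,cov,48))); print("tray",rect(onplane(c,tr,18)))
def balls(c,n):
    hsv=cv2.cvtColor(c["img"],cv2.COLOR_RGB2HSV)
    m=((hsv[...,2]<62)&(hsv[...,1]>110)).astype(np.uint8)
    k,l,s,ce=cv2.connectedComponentsWithStats(m)
    return [(s[i].tolist(),ce[i].round(2)) for i in range(1,k) if 60<s[i][4]<400]
for n in("top","scene"):
    c=cam(n)
    for s,ce in balls(c,n):
        print(n,s,ce,onplane(c,ce,27).round(1)[0])
E
python3 m.py
python3 - <<'E'
from h import *
c=cam("top")
print("handle top",onplane(c,[(95+160/5,190+250/5),(95+305/5,190+290/5)],84).round(1))
for n,x,y in(("w+",366,160),("w0",480,150)): print(n,onplane(c,[285+x/5,190+y/5],18).round(1))
for n,u,v,z in(("jar",95+567/5,190+98/5,88),("cup",95+594/5,190+355/5,80),("salt",322,290,60),("press",258,161,65),("pot",183,133,55)): print(n,onplane(c,(u,v),z).round(0))
c=cam("scene");im=c["img"][:,:,::-1]
cv2.imwrite("pics/s1.png",cv2.resize(im[140:330,60:220],None,fx=3.1,fy=3.1,interpolation=cv2.INTER_CUBIC))
cv2.imwrite("pics/s2.png",cv2.resize(im[130:290,200:420],None,fx=3.6,fy=3.6,interpolation=cv2.INTER_CUBIC))
E
```

```text
sides [189.6, 87.4, 190.9, 88.6]
cover (array([472.7, 284.4]), np.float64(-15.46))
  sides [189.9, 89.3, 190.7, 88.3]
tray (array([ 535.2, -268.5]), np.float64(4.75))
top [191, 71, 19, 19, 235] [200.63  81.34] [892.  176.5  27. ]
top [162, 74, 16, 15, 98] [169.9   81.96] [889.7 254.2  27. ]
top [286, 74, 18, 17, 205] [294.47  82.51] [890.7 -62.8  27. ]
top [222, 78, 13, 11, 79] [227.23  83.51] [886.6 108.8  27. ]
top [166, 94, 95, 3, 148] [217.4  95.3] [854.1 133.   27. ]
top [0, 125, 13, 27, 100] [  5.84 137.69] [738.7 647.5  27. ]
top [19, 146, 20, 21, 106] [ 32.2  158.92] [684.7 578.   27. ]
top [0, 157, 14, 30, 157] [  5.22 170.25] [656.  639.3  27. ]
top [206, 209, 18, 17, 120] [216.46 219.25] [536.2 127.9  27. ]
top [398, 210, 15, 15, 180] [405.03 217.19] [ 541.2 -326.2   27. ]
top [0, 234, 8, 28, 72] [  3.39 247.19] [470.1 621.7  27. ]
top [181, 240, 13, 35, 74] [186.97 256.68] [447.2 194.8  27. ]
top [255, 244, 13, 12, 125] [261.02 249.43] [463.9  21.3  27. ]
top [199, 247, 28, 29, 259] [208.19 258.49] [442.9 145.1  27. ]
top [281, 247, 13, 12, 121] [287.33 252.41] [456.8 -40.9  27. ]
scene [252, 198, 12, 13, 102] [256.79 204.71] [471.   16.7  27. ]
scene [224, 206, 13, 13, 103] [229.45 212.78] [465.1 -45.3  27. ]
scene [85, 290, 23, 17, 221] [ 96.09 299.1 ] [ 552.5 -327.7   27. ]
handle top [[480.2 317.6  84. ]
 [462.3 252.8  84. ]]
w+ [[ 530.9 -214.    18. ]]
w0 [[ 535.8 -269.9   18. ]]
jar [[548. 139.  88.]]
cup [[434. 125.  80.]]
salt [[ 370. -117.   60.]]
press [[669.  29.  65.]]
pot [[742. 210.  55.]]
```

Run:
```python
from h import *
for n,boxes in(("top",[(250,238,275,262),(275,240,300,264)]),("scene",[(246,190,270,215),(218,198,243,224)])):
    c=cam(n); print(n,"campos",(-c["R"].T@c["tvec"]).round(0))
    for (x0,y0,x1,y1) in boxes:
        g=cv2.resize(c["img"][y0:y1,x0:x1],None,fx=8,fy=8,interpolation=cv2.INTER_CUBIC)
        V=g.max(2)
        for T in(70,85,100):
            k,l,s,ce=cv2.connectedComponentsWithStats((V<T).astype(np.uint8))
            i=1+np.argmax(s[1:,4]); b=s[i]
            ctr=(ce[i]+.5)/8-.5+[x0,y0]
            print(T,(b[2:4]/8).round(1),b[4]/64,ctr.round(2),onplane(c,ctr,26.5).round(1)[0])
    if n=="scene": cv2.imwrite("pics/sb.png",cv2.resize(c["img"][180:235,205:285,::-1],None,fx=9,fy=9,interpolation=cv2.INTER_CUBIC))
    else: cv2.imwrite("pics/tb.png",cv2.resize(c["img"][230:280,240:310,::-1],None,fx=9,fy=9,interpolation=cv2.INTER_CUBIC))
```

```text
top campos [ 375.    7. 1009.]
70 [14.2 14.6] 159.75 [261.16 249.65] [463.5  20.9  26.5]
85 [14.8 15.1] 170.078125 [261.19 249.67] [463.4  20.9  26.5]
100 [15.4 15.6] 180.953125 [261.23 249.72] [463.3  20.8  26.5]
70 [14.6 14.5] 158.328125 [287.38 252.56] [456.5 -41.   26.5]
85 [15.4 15. ] 169.125 [287.37 252.58] [456.4 -41.   26.5]
100 [16.  15.4] 180.265625 [287.35 252.62] [456.4 -40.9  26.5]
scene campos [1042. -288.  522.]
70 [13.9 14.9] 155.875 [257.06 203.86] [468.1  18.9  26.5]
85 [14.6 15.8] 185.34375 [257.42 203.43] [467.2  20.3  26.5]
100 [15.  16.5] 201.375 [257.44 203.34] [467.   20.5  26.5]
70 [14.6 15.1] 161.53125 [229.69 211.81] [461.8 -43.1  26.5]
85 [15.4 16. ] 190.375 [230.06 211.42] [461.1 -41.9  26.5]
100 [15.9 16.6] 205.140625 [230.1  211.39] [461.  -41.8  26.5]
```

```bash
sleep 1
```

```text
(no output)
```

View pics/sb.png

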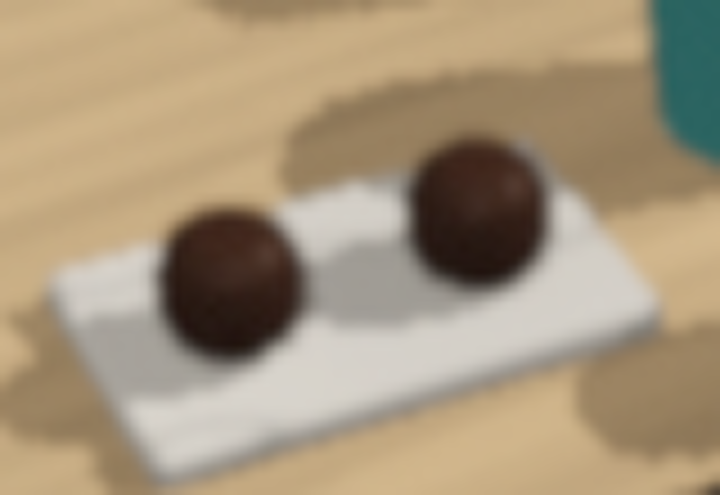

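View pics/tb.png

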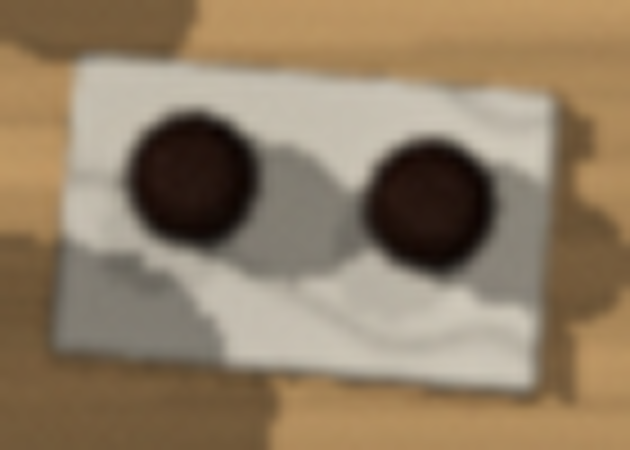

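View pics/s2.png

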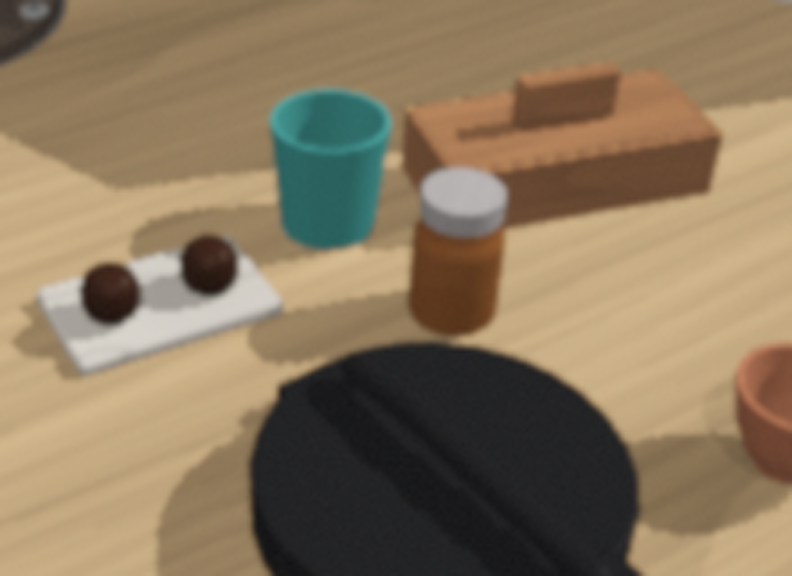

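```bash
cat > go.py <<'E'
import sys
from h import *
from scipy.spatial.transform import Rotation as Ro
x,y,z,yaw=map(float,sys.argv[1:5])
s=env.state(); p=np.array(s["eef_pos"]); R=Ro.from_euler("xyz",s["tcp_rot"])
T=Ro.from_euler("xyz",[np.pi,0,np.radians(yaw)])
d=R.inv().apply(np.array([x,y,z])-p)/150; r=(R.inv()*T).as_rotvec()/(np.pi/4)
print("t",round(s["t"],2),"pos",p.round(1),"rpy deg",np.degrees(s["tcp_rot"]).round(2),"open",round(s["opening"],3),"F",s["ft_force"].round(1))
print("shift",d.round(4),"turn",r.round(4))
E
python3 go.py 464.5 21 330 85
```

```text
t 0.5 pos [148.4 607.1 404.7] rpy deg [-180.      0.    166.26] open 1.004 F [ 1.2 -0.2  0.1]
shift [-2.975  -3.2951  0.4982] turn [-0.      0.      1.8058]
```

```bash
python3 -m pendant '[{"x":-0.22,"y":-0.25,"rz":0.22,"jaw":1},{"x":-0.45,"y":-0.5,"rz":0.45,"jaw":1},{"x":-0.68,"y":-0.75,"rz":0.68,"jaw":1},{"x":-0.9,"y":-1,"rz":0.9,"jaw":1}]'; python3 go.py 464.5 21 330 85
```

```text
t 0.5 pos [148.4 607.1 404.7] rpy deg [-180.      0.    166.26] open 1.004 F [ 1.2 -0.2  0.1]
shift [-2.975  -3.2951  0.4982] turn [-0.      0.      1.8058]invalid input
```

```bash
python3 -m pendant '[{"x":-0.22,"y":-0.25,"z":0,"rx":0,"ry":0,"rz":0.22,"jaw":1},{"x":-0.45,"y":-0.5,"z":0,"rx":0,"ry":0,"rz":0.45,"jaw":1},{"x":-0.68,"y":-0.75,"z":0,"rx":0,"ry":0,"rz":0.68,"jaw":1},{"x":-0.9,"y":-1,"z":0,"rx":0,"ry":0,"rz":0.9,"jaw":1}]'; python3 go.py 464.5 21 330 85
```

```text
t: 1.0
eef_pos: [244.4, 427.9, 404.9]
tcp_rot: [3.141, -0.0, 2.189]
ft_force: [0.7, 0.5, 1.0]
opening: 1.0
t 1.0 pos [244.4 427.9 404.9] rpy deg [ 1.7997e+02 -1.0000e-02  1.2544e+02] open 1.0 F [0.7 0.5 1. ]
shift [-3.0608 -0.3779  0.4986] turn [ 5.000e-04 -4.000e-04  8.987e-01]
```

```bash
python3 -m pendant '[{"x":-0.33,"y":-0.05,"z":0.05,"rx":0,"ry":0,"rz":0.22,"jaw":1},{"x":-0.66,"y":-0.1,"z":0.1,"rx":0,"ry":0,"rz":0.45,"jaw":1},{"x":-1,"y":-0.15,"z":0.15,"rx":0,"ry":0,"rz":0.68,"jaw":1},{"x":-1,"y":-0.15,"z":0.2,"rx":0,"ry":0,"rz":0.9,"jaw":1}]'; python3 go.py 464.5 21 330 85
```

```text
t: 1.5
eef_pos: [314.5, 292.2, 374.8]
tcp_rot: [3.141, -0.0, 1.478]
ft_force: [-0.2, 0.6, -0.8]
opening: 1.0
t 1.5 pos [314.5 292.2 374.8] rpy deg [ 1.7997e+02 -1.0000e-02  8.4700e+01] open 1.0 F [-0.2  0.6 -0.8]
shift [-1.708   1.1627  0.299 ] turn [ 0.0007 -0.0003 -0.0067]
```

```bash
python3 -m pendant '[{"x":-0.29,"y":0.2,"z":0.05,"rx":0,"ry":0,"rz":0,"jaw":1},{"x":-0.57,"y":0.39,"z":0.1,"rx":0,"ry":0,"rz":0,"jaw":1},{"x":-0.86,"y":0.58,"z":0.15,"rx":0,"ry":0,"rz":0,"jaw":1}]'; python3 go.py 464.5 21 330 85
```

```text
t: 1.88
eef_pos: [390.0, 157.4, 352.3]
tcp_rot: [3.141, -0.0, 1.489]
ft_force: [0.8, 0.2, 0.3]
opening: 0.997
t 1.88 pos [390.  157.4 352.3] rpy deg [ 1.7995e+02 -2.0000e-02  8.5290e+01] open 0.997 F [0.8 0.2 0.3]
shift [-0.8653  0.5697  0.1485] turn [ 0.0011 -0.0005  0.0064]
```

```bash
python3 -m pendant '[{"x":-0.28,"y":0.19,"z":0.05,"rx":0,"ry":0,"rz":0,"jaw":1},{"x":-0.57,"y":0.39,"z":0.1,"rx":0,"ry":0,"rz":0,"jaw":1},{"x":-0.85,"y":0.58,"z":0.15,"rx":0,"ry":0,"rz":0,"jaw":1},{"x":-0.85,"y":0.58,"z":0.15,"rx":0,"ry":0,"rz":0,"jaw":1}]'; python3 go.py 464.5 21 209 85
python3 - <<'E'
from h import *
for n in("top","scene"):cv2.imwrite(f"pics/{n}1.png",cam(n)["img"][:,:,::-1])
E
```

```text
t: 2.38
eef_pos: [466.8, 22.1, 329.2]
tcp_rot: [3.142, 0.0, 1.484]
ft_force: [0.1, 0.2, 0.5]
opening: 1.001
t 2.38 pos [466.8  22.1 329.2] rpy deg [180.     0.    85.04] open 1.001 F [0.1 0.2 0.5]
shift [-0.0084 -0.0145  0.8015] turn [0.0001 0.0001 0.0009]
```

```bash
sleep 2
```

```text
(no output)
```

View pics/scene1.png

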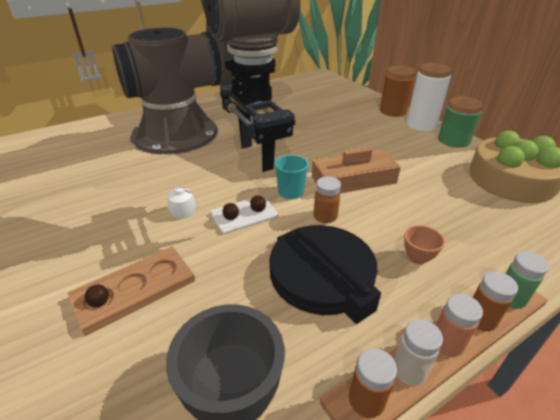

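```bash
python3 -m pendant '[{"x":-0.008,"y":-0.014,"z":0.25,"rx":0,"ry":0,"rz":0,"jaw":1},{"x":-0.008,"y":-0.014,"z":0.5,"rx":0,"ry":0,"rz":0,"jaw":1},{"x":-0.008,"y":-0.014,"z":0.7,"rx":0,"ry":0,"rz":0,"jaw":1},{"x":-0.008,"y":-0.014,"z":0.8,"rx":0,"ry":0,"rz":0,"jaw":1},{"x":-0.008,"y":-0.014,"z":0.8,"rx":0,"ry":0,"rz":0,"jaw":1}]'; python3 go.py 464.5 21 209 85
python3 - <<'E'
from h import *
for n in("top","scene"):cv2.imwrite(f"pics/{n}2.png",cam(n)["img"][:,:,::-1])
cv2.imwrite("pics/s2z.png",cv2.resize(cam("scene")["img"][110:260,190:350,::-1],None,fx=4.5,fy=3.9,interpolation=cv2.INTER_CUBIC))
E
```

```text
t: 3.1
eef_pos: [462.9, 24.6, 209.3]
tcp_rot: [-3.14, -0.0, 1.49]
ft_force: [-0.5, 0.4, 0.2]
opening: 1.001
t 3.1 pos [462.9  24.6 209.3] rpy deg [-1.7989e+02 -1.0000e-02  8.5350e+01] open 1.001 F [-0.5  0.4  0.2]
shift [-0.023   0.0128  0.0021] turn [-0.0023 -0.0002  0.0078]
```

```bash
sleep 3
```

```text
(no output)
```

View pics/s2z.png

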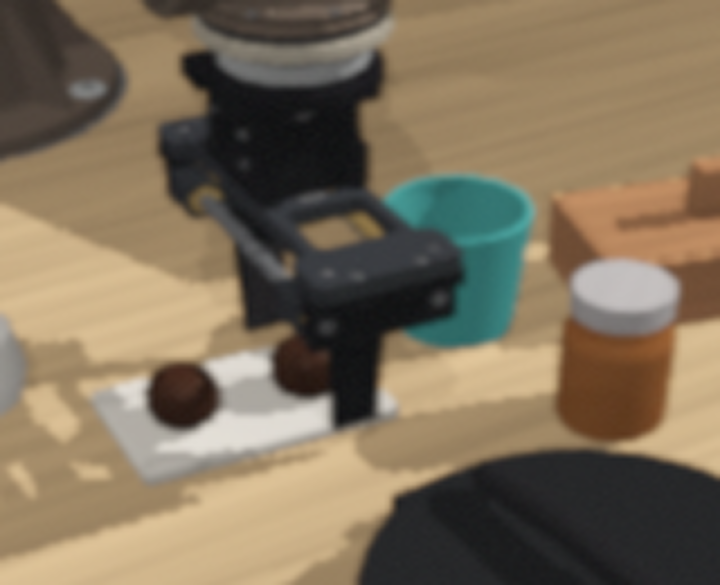

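```bash
python3 go.py 464.5 21 209 85; python3 -m pendant '[{"x":0,"y":0,"z":0,"rx":0,"ry":0,"rz":0,"jaw":1}]';python3 go.py 464.5 21 209 85
```

```text
t 3.25 pos [463.3  24.1 210.6] rpy deg [ 1.7993e+02 -1.0000e-02  8.5310e+01] open 1.0 F [-0.8 -0.4 -0. ]
shift [-0.0196  0.0094  0.0106] turn [ 0.0015 -0.0001  0.007 ]
t: 3.38
eef_pos: [463.4, 23.7, 210.5]
tcp_rot: [3.14, -0.0, 1.488]
ft_force: [0.4, 0.1, -0.4]
opening: 1.001
t 3.38 pos [463.4  23.7 210.5] rpy deg [ 1.7992e+02 -1.0000e-02  8.5280e+01] open 1.001 F [ 0.4  0.1 -0.4]
shift [-0.0175  0.0089  0.0102] turn [ 0.0018 -0.0001  0.0063]
```

```bash
python3 -m pendant '[{"x":-0.008,"y":0.005,"z":0.008,"rx":0,"ry":0,"rz":0,"jaw":1},{"x":-0.008,"y":0.005,"z":0.008,"rx":0,"ry":0,"rz":0,"jaw":0.3},{"x":-0.008,"y":0.005,"z":0.008,"rx":0,"ry":0,"rz":0,"jaw":0.3},{"x":-0.008,"y":0.005,"z":0.008,"rx":0,"ry":0,"rz":0,"jaw":0.3},{"x":-0.008,"y":0.005,"z":0.008,"rx":0,"ry":0,"rz":0,"jaw":0.3},{"x":-0.008,"y":0.005,"z":0.008,"rx":0,"ry":0,"rz":0,"jaw":0.3}]';python3 go.py 464.5 21 330 85
```

```text
t: 4.12
eef_pos: [464.0, 22.2, 208.5]
tcp_rot: [-3.142, -0.0, 1.488]
ft_force: [-0.7, -0.8, -0.2]
opening: 0.531
t 4.12 pos [464.   22.2 208.5] rpy deg [-1.800e+02 -1.000e-02  8.526e+01] open 0.531 F [-0.7 -0.8 -0.2]
shift [-0.0079  0.004  -0.81  ] turn [-0.     -0.0001  0.0058]
```

```bash
python3 -m pendant '[{"x":0,"y":0,"z":0,"rx":0,"ry":0,"rz":0,"jaw":0.2},{"x":0,"y":0,"z":0,"rx":0,"ry":0,"rz":0,"jaw":0.2},{"x":0,"y":0,"z":0,"rx":0,"ry":0,"rz":0,"jaw":0.2},{"x":0,"y":0,"z":0,"rx":0,"ry":0,"rz":0,"jaw":0.2},{"x":0,"y":0,"z":-0.1,"rx":0,"ry":0,"rz":0,"jaw":0.2},{"x":0,"y":0,"z":-0.4,"rx":0,"ry":0,"rz":0,"jaw":0.2}]';python3 go.py 535.2 -268.5 290 94.75
```

```text
t: 4.88
eef_pos: [463.8, 22.2, 267.8]
tcp_rot: [-3.137, -0.0, 1.488]
ft_force: [0.6, -0.2, -0.4]
opening: 0.365
t 4.88 pos [463.8  22.2 267.8] rpy deg [-1.7976e+02 -1.0000e-02  8.5250e+01] open 0.365 F [ 0.6 -0.2 -0.4]
shift [-1.8918  0.6338 -0.1506] turn [-0.0052 -0.0006 -0.211 ]
```

```bash
python3 - <<'E'
from h import *
c=cam("scene");cv2.imwrite("pics/sx.png",cv2.resize(c["img"][240:335,60:210,::-1],None,fx=5,fy=5,interpolation=cv2.INTER_CUBIC))
E
sleep 2
```

```text
(no output)
```

View pics/sx.png

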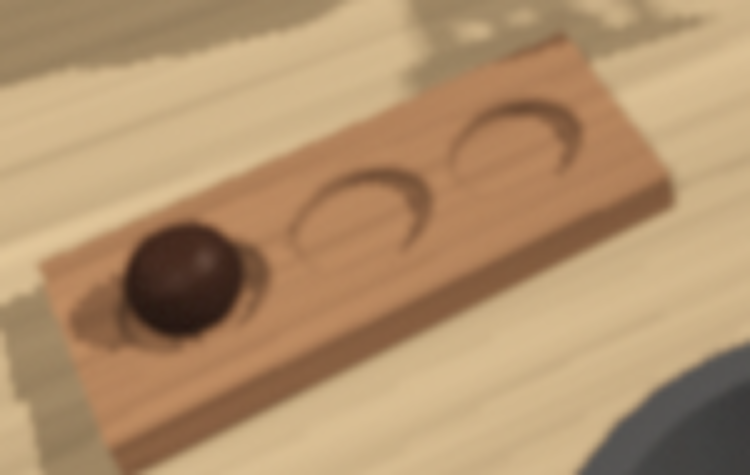

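Run:
```python
from h import *
c=cam("scene")
W=onplane(c,[(60+(x+.5)/5-.5,240+(y+.5)/5-.5) for x,y in[(42,265),(568,35),(671,182),(114,443)]],18)
print(W.round(1),W.mean(0).round(1),[np.linalg.norm(W[i]-W[(i+1)%4]).round(1) for i in range(4)])
```

```text
[[ 504.6 -365.5   18. ]
 [ 490.9 -177.6   18. ]
 [ 581.2 -172.6   18. ]
 [ 590.6 -357.8   18. ]] [ 541.8 -268.4   18. ] [np.float64(188.3), np.float64(90.4), np.float64(185.5), np.float64(86.3)]
```

```bash
python3 -m pendant '[{"x":-0.25,"y":0.08,"z":-0.1,"rx":0,"ry":0,"rz":-0.05,"jaw":0.2},{"x":-0.5,"y":0.16,"z":-0.15,"rx":0,"ry":0,"rz":-0.1,"jaw":0.2},{"x":-0.75,"y":0.24,"z":-0.15,"rx":0,"ry":0,"rz":-0.15,"jaw":0.2},{"x":-1,"y":0.32,"z":-0.15,"rx":0,"ry":0,"rz":-0.21,"jaw":0.2}]';python3 go.py 535.8 -269 290 94.75
```

```text
t: 5.48
eef_pos: [499.5, -132.5, 290.5]
tcp_rot: [-3.141, -0.0, 1.654]
ft_force: [-0.5, -0.4, -0.4]
opening: 0.364
t 5.47 pos [ 499.5 -132.5  290.5] rpy deg [-1.7999e+02 -1.0000e-02  9.4790e+01] open 0.364 F [-0.5 -0.4 -0.4]
shift [-0.927   0.1652  0.0032] turn [-0.0003 -0.0003  0.0009]
```

```bash
python3 -m pendant '[{"x":-0.25,"y":0.04,"z":0.1,"rx":0,"ry":0,"rz":0,"jaw":0.2},{"x":-0.5,"y":0.08,"z":0.2,"rx":0,"ry":0,"rz":0,"jaw":0.2},{"x":-0.75,"y":0.12,"z":0.25,"rx":0,"ry":0,"rz":0,"jaw":0.2},{"x":-0.92,"y":0.165,"z":0.3,"rx":0,"ry":0,"rz":0,"jaw":0.2},{"x":-0.92,"y":0.165,"z":0.3,"rx":0,"ry":0,"rz":0,"jaw":0.2},{"x":-0.92,"y":0.165,"z":0.3,"rx":0,"ry":0,"rz":0,"jaw":0.2}]';python3 go.py 535.8 -269 211 94.75;  python3 - <<'E'
from h import *
cv2.imwrite("pics/s3.png",cv2.resize(cam("scene")["img"][160:335,50:230,::-1],None,fx=4.4,fy=3.4,interpolation=cv2.INTER_CUBIC))
cv2.imwrite("pics/t3.png",cv2.resize(cam("top")["img"][150:290,310:490,::-1],None,fx=4.4,fy=4,interpolation=cv2.INTER_CUBIC))
E
sleep 2
```

```text
t: 6.22
eef_pos: [535.1, -266.1, 245.5]
tcp_rot: [-3.141, -0.001, 1.653]
ft_force: [0.7, -0.5, -0.5]
opening: 0.366
t 6.22 pos [ 535.1 -266.1  245.5] rpy deg [-1.7995e+02 -5.0000e-02  9.4710e+01] open 0.366 F [ 0.7 -0.5 -0.5]
shift [-0.0199  0.0032  0.2303] turn [-0.0011 -0.0012 -0.0008]
```

View pics/s3.png

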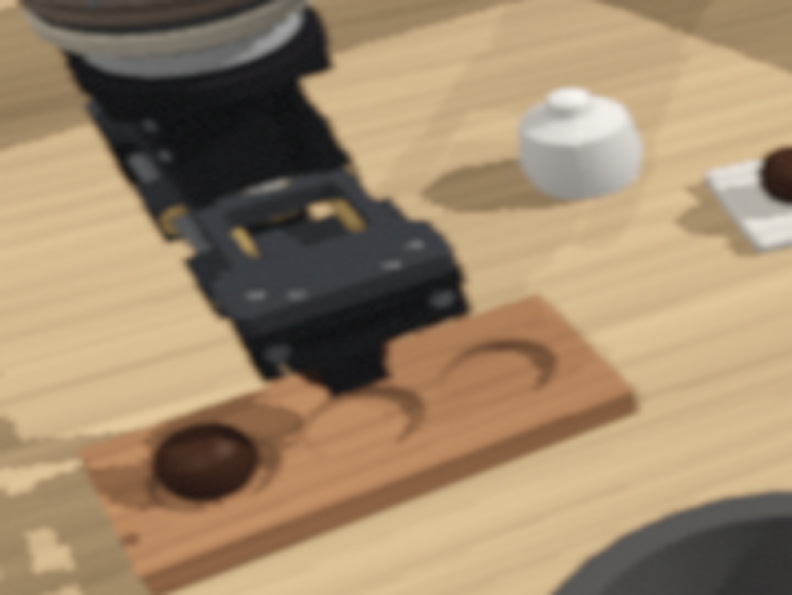

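View pics/t3.png

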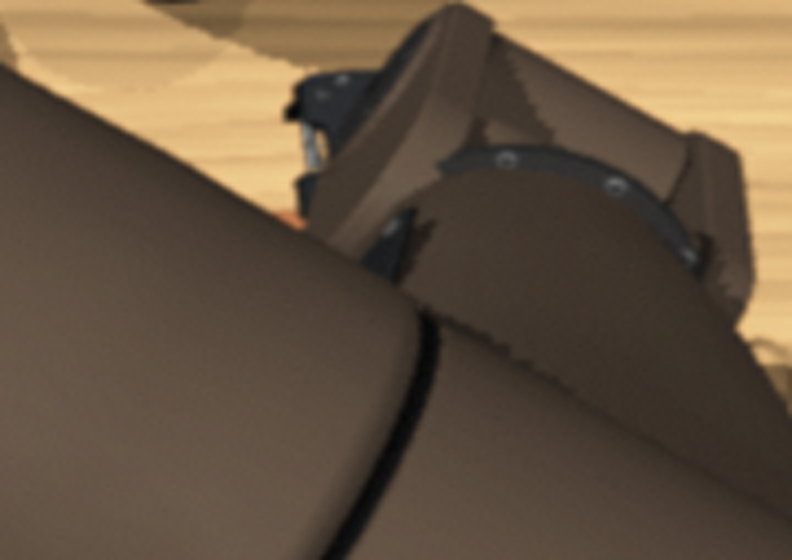

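Run:
```python
from h import *
c=cam("scene");s=env.state();p=s["eef_pos"];print(p)
o=s["opening"]*47.5
P=[[p[0]+o+12,p[1]+10,p[2]-190],[p[0]+o+12,p[1]-10,p[2]-190],[p[0]+o,p[1]+10,p[2]-190]]
q=proj(c,P); print(((q-[50,160]+.5)*[4.4,3.4]-.5).round(0))
print(((proj(c,[[535.2,-268.5,18],[541.5,-268.5,18]])-[50,160]+.5)*[4.4,3.4]-.5).round(0))
```

```text
[ 535.35735047 -265.89906398  246.24589387]
[[392. 389.]
 [337. 406.]
 [383. 373.]]
[[360. 413.]
 [364. 421.]]
```

Run:
```python
from h import *
c=cam("scene")
p=np.array([463.3,24.1,210.6]);yw=np.radians(85.3)
ex=np.array([np.cos(yw),np.sin(yw),0]);ey=np.array([np.sin(yw),-np.cos(yw),0])
im=cv2.imread("pics/s2z.png")
for d,col in((47.5,(0,255,0)),(59.5,(0,0,255)),(-47.5,(255,255,0)),(-59.5,(255,0,255))):
    q=[p+ey*d+ex*w+[0,0,-190] for w in(-10,10)]
    u=((proj(c,q)-[190,110]+.5)*[4.5,3.9]-.5).round(0).astype(int); print(d,u.tolist())
    cv2.line(im,tuple(map(int,u[0])),tuple(map(int,u[1])),col,1)
cv2.imwrite("pics/ov.png",im[200:500,150:500].repeat(2,0).repeat(2,1))
```

```text
47.5 [[332, 422], [371, 411]]
59.5 [[343, 435], [383, 424]]
-47.5 [[250, 329], [287, 320]]
-59.5 [[241, 318], [277, 309]]
```

```bash
sleep 2
```

```text
(no output)
```

View pics/ov.png

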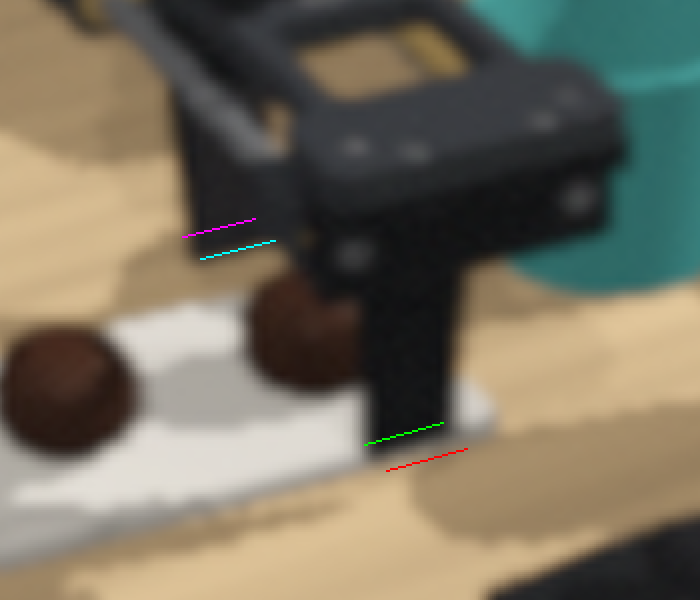

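```bash
python3 - <<'E'
from h import *
im=cv2.imread("pics/top2.png");c=cam("top")
p=np.array([463.3,24.1,210.6]);yw=np.radians(85.3)
ex=np.array([np.cos(yw),np.sin(yw),0]);ey=np.array([np.sin(yw),-np.cos(yw),0])
a=cv2.resize(im[190:310,200:340],None,fx=5,fy=5,interpolation=cv2.INTER_CUBIC)
for d,col in((47.5,(0,255,0)),(59.5,(0,0,255))):
    q=[p+ey*d+ex*w+[0,0,-190] for w in(-10,10)]
    u=((proj(c,q)-[200,190]+.5)*5-.5).round(0).astype(int)
    cv2.line(a,tuple(map(int,u[0])),tuple(map(int,u[1])),col,1)
cv2.imwrite("pics/ov2.png",a)
E
sleep 2
```

```text
(no output)
```

View pics/ov2.png

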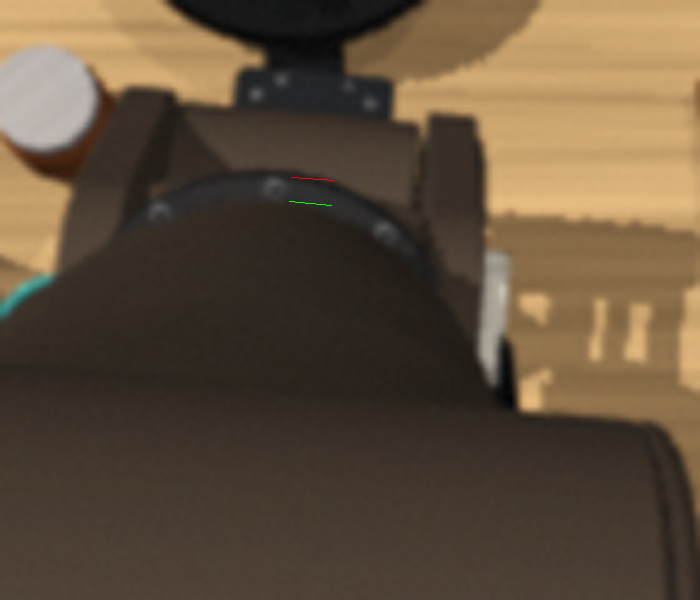

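```bash
python3 go.py 539.5 -269 222 94.75
```

```text
t 6.47 pos [ 535.5 -266.1  246.3] rpy deg [1.7998e+02 1.0000e-02 9.4760e+01] open 0.367 F [ 0.1 -0.2 -0.8]
shift [-0.0216  0.0252  0.1621] turn [0.0004 0.0001 0.0001]
```

```bash
python3 -m pendant '[{"x":-0.02,"y":0.025,"z":0.08,"rx":0,"ry":0,"rz":0,"jaw":0.2},{"x":-0.02,"y":0.025,"z":0.16,"rx":0,"ry":0,"rz":0,"jaw":0.2},{"x":-0.02,"y":0.025,"z":0.16,"rx":0,"ry":0,"rz":0,"jaw":0.2},{"x":-0.02,"y":0.025,"z":0.16,"rx":0,"ry":0,"rz":0,"jaw":0.2}]';python3 go.py 539.5 -269 211 94.75;  python3 - <<'E'
from h import *
c=cam("scene"); f=5
a=cv2.resize(c["img"][210:330,60:210,::-1],None,fx=f,fy=f,interpolation=cv2.INTER_CUBIC)
s=env.state();p=np.array(s["eef_pos"]);yw=s["tcp_rot"][2]
ex=np.array([np.cos(yw),np.sin(yw),0]);ey=np.array([np.sin(yw),-np.cos(yw),0])
o=s["opening"]*47.5
def L(P,col,cl=False):
    u=((proj(c,P)-[60,210]+.5)*f-.5).round().astype(np.int32); cv2.polylines(a,[u[:,None]],cl,col,1)
for d,col in((o,(0,255,0)),(o+12,(0,0,255))): L([p+ey*d+ex*w+[0,0,-190] for w in(-10,10)],col)
th=np.linspace(0,2*np.pi,60)
for xc,col in((535.3,(255,0,0)),(541.5,(0,255,255))): L(np.c_[xc+23.5*np.cos(th),-268.7+23.5*np.sin(th),0*th+18],col)
cv2.imwrite("pics/s4.png",a)
E
sleep 2
```

```text
t: 6.98
eef_pos: [539.4, -269.4, 221.8]
tcp_rot: [-3.141, -0.0, 1.653]
ft_force: [0.5, 0.4, -0.3]
opening: 0.367
t 6.97 pos [ 539.4 -269.4  221.8] rpy deg [-1.7998e+02 -2.0000e-02  9.4710e+01] open 0.367 F [ 0.5  0.4 -0.3]
shift [0.0028 0.0008 0.0718] turn [-0.0005 -0.0005 -0.0009]
```

View pics/s4.png

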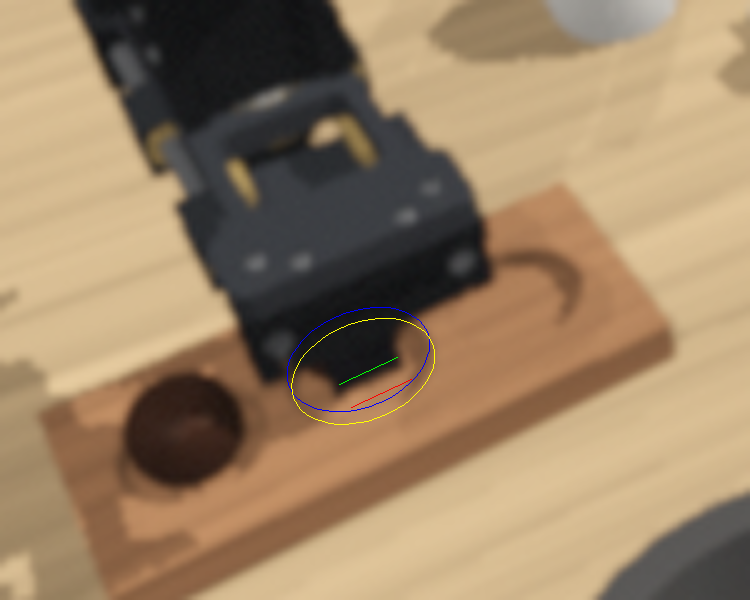

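```bash
python3 -m pendant '[{"x":0.003,"y":0.008,"z":0.04,"rx":0,"ry":0,"rz":0,"jaw":0.2},{"x":0.003,"y":0.008,"z":0.075,"rx":0,"ry":0,"rz":0,"jaw":0.2},{"x":0.003,"y":0.008,"z":0.075,"rx":0,"ry":0,"rz":0,"jaw":0.2},{"x":0.003,"y":0.008,"z":0.075,"rx":0,"ry":0,"rz":0,"jaw":0.2},{"x":0.003,"y":0.008,"z":0.075,"rx":0,"ry":0,"rz":0,"jaw":0.5},{"x":0.003,"y":0.008,"z":0.075,"rx":0,"ry":0,"rz":0,"jaw":0.6},{"x":0.003,"y":0.008,"z":0.075,"rx":0,"ry":0,"rz":0,"jaw":0.8},{"x":0.003,"y":0.008,"z":-0.05,"rx":0,"ry":0,"rz":0,"jaw":1},{"x":0.003,"y":0.008,"z":-0.3,"rx":0,"ry":0,"rz":0,"jaw":1},{"x":0.003,"y":0.008,"z":-0.6,"rx":0,"ry":0,"rz":0,"jaw":1}]';python3 go.py 460 -41 290 85;  python3 - <<'E'
from h import *
cv2.imwrite("pics/s5.png",cv2.resize(cam("scene")["img"][160:330,60:290,::-1],None,fx=3.4,fy=3.4,interpolation=cv2.INTER_CUBIC))
E
sleep 2
```

```text
t: 8.28
eef_pos: [540.4, -268.8, 313.9]
tcp_rot: [-3.141, -0.0, 1.653]
ft_force: [1.4, -0.7, -0.6]
opening: 0.94
t 8.28 pos [ 540.4 -268.8  313.9] rpy deg [-1.7998e+02 -2.0000e-02  9.4710e+01] open 0.94 F [ 1.4 -0.7 -0.6]
shift [ 1.5576 -0.4098  0.1601] turn [-0.0004 -0.0004  0.2158]
```

View pics/s5.png

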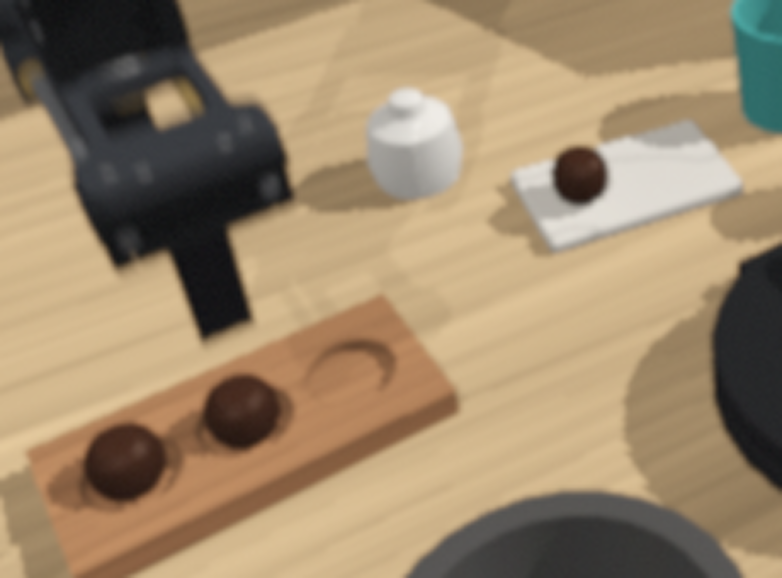

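The first ball sits in the middle well, at about (242,411) in this crop. Next is the second ball.

```bash
python3 -m pendant '[{"x":0.26,"y":-0.06,"z":0,"rx":0,"ry":0,"rz":0.05,"jaw":1},{"x":0.52,"y":-0.13,"z":0,"rx":0,"ry":0,"rz":0.1,"jaw":1},{"x":0.78,"y":-0.2,"z":0,"rx":0,"ry":0,"rz":0.15,"jaw":1},{"x":1,"y":-0.26,"z":0,"rx":0,"ry":0,"rz":0.21,"jaw":1}]';python3 go.py 460 -41 260 85
```

```text
t: 8.82
eef_pos: [488.7, -121.3, 313.1]
tcp_rot: [3.14, 0.0, 1.487]
ft_force: [1.0, 0.5, 0.1]
opening: 1.0
t 8.82 pos [ 488.7 -121.3  313.1] rpy deg [1.7993e+02 1.0000e-02 8.5190e+01] open 1.0 F [1.  0.5 0.1]
shift [ 0.5174 -0.2361  0.3539] turn [0.0016 0.0003 0.0042]
```

```bash
python3 -m pendant '[{"x":0.26,"y":-0.12,"z":0.1,"rx":0,"ry":0,"rz":0,"jaw":1},{"x":0.51,"y":-0.235,"z":0.2,"rx":0,"ry":0,"rz":0,"jaw":1},{"x":0.51,"y":-0.235,"z":0.4,"rx":0,"ry":0,"rz":0,"jaw":1},{"x":0.51,"y":-0.235,"z":0.6,"rx":0,"ry":0,"rz":0,"jaw":1},{"x":0.51,"y":-0.235,"z":0.69,"rx":0,"ry":0,"rz":0,"jaw":1},{"x":0.51,"y":-0.235,"z":0.69,"rx":0,"ry":0,"rz":0,"jaw":1}]';python3 go.py 460 -41 209 85
```

```text
t: 9.57
eef_pos: [460.7, -43.5, 208.6]
tcp_rot: [-3.141, -0.0, 1.488]
ft_force: [-0.7, -0.4, 0.5]
opening: 1.004
t 9.57 pos [460.7 -43.5 208.6] rpy deg [-1.7996e+02 -1.0000e-02  8.5250e+01] open 1.004 F [-0.7 -0.4  0.5]
shift [ 0.0164 -0.0062 -0.003 ] turn [-0.0009 -0.0003  0.0056]
```

```bash
python3 -m pendant '[{"x":0.012,"y":0,"z":0,"rx":0,"ry":0,"rz":0,"jaw":0.2},{"x":0.012,"y":0,"z":0,"rx":0,"ry":0,"rz":0,"jaw":0.2},{"x":0.012,"y":0,"z":0,"rx":0,"ry":0,"rz":0,"jaw":0.2},{"x":0.012,"y":0,"z":0,"rx":0,"ry":0,"rz":0,"jaw":0.2},{"x":0.012,"y":0,"z":0,"rx":0,"ry":0,"rz":0,"jaw":0.2},{"x":0.012,"y":0,"z":0,"rx":0,"ry":0,"rz":0,"jaw":0.2},{"x":0.012,"y":0,"z":0,"rx":0,"ry":0,"rz":0,"jaw":0.2},{"x":0.012,"y":0,"z":0,"rx":0,"ry":0,"rz":0,"jaw":0.2},{"x":0.012,"y":0,"z":-0.1,"rx":0,"ry":0,"rz":0,"jaw":0.2},{"x":0.012,"y":0,"z":-0.4,"rx":0,"ry":0,"rz":0,"jaw":0.2}]';python3 go.py 536.2 -213 280 94.75
```

```text
t: 10.82
eef_pos: [460.6, -41.7, 267.9]
tcp_rot: [-3.138, -0.001, 1.488]
ft_force: [0.8, -0.4, -0.0]
opening: 0.366
t 10.82 pos [460.6 -41.7 267.9] rpy deg [-1.7977e+02 -4.0000e-02  8.5250e+01] open 0.366 F [ 0.8 -0.4 -0. ]
shift [-1.0966  0.5963 -0.084 ] turn [-0.0049 -0.0013 -0.211 ]
```

```bash
python3 -m pendant '[{"x":-0.25,"y":0.13,"z":-0.08,"rx":0,"ry":0,"rz":-0.05,"jaw":0.2},{"x":-0.5,"y":0.27,"z":-0.08,"rx":0,"ry":0,"rz":-0.1,"jaw":0.2},{"x":-0.75,"y":0.41,"z":-0.08,"rx":0,"ry":0,"rz":-0.16,"jaw":0.2},{"x":-1,"y":0.55,"z":-0.08,"rx":0,"ry":0,"rz":-0.21,"jaw":0.2},{"x":-1,"y":0.6,"z":0.05,"rx":0,"ry":0,"rz":-0.21,"jaw":0.2},{"x":-1,"y":0.6,"z":0.2,"rx":0,"ry":0,"rz":-0.21,"jaw":0.2},{"x":-1,"y":0.6,"z":0.25,"rx":0,"ry":0,"rz":-0.21,"jaw":0.2},{"x":-1,"y":0.6,"z":0.25,"rx":0,"ry":0,"rz":-0.21,"jaw":0.2}]';python3 go.py 536.2 -213 211 94.75
```

```text
t: 11.82
eef_pos: [537.9, -198.0, 230.6]
tcp_rot: [-3.14, -0.001, 1.653]
ft_force: [-0.1, -0.6, -0.2]
opening: 0.366
t 11.82 pos [ 537.9 -198.   230.6] rpy deg [-1.7994e+02 -5.0000e-02  9.4730e+01] open 0.366 F [-0.1 -0.6 -0.2]
shift [-0.0988 -0.0197  0.1303] turn [-0.0014 -0.001  -0.0004]
```

```bash
python3 -m pendant '[{"x":-0.098,"y":-0.018,"z":0,"rx":0,"ry":0,"rz":0,"jaw":0.2},{"x":-0.098,"y":-0.018,"z":0.05,"rx":0,"ry":0,"rz":0,"jaw":0.2},{"x":-0.098,"y":-0.018,"z":0.05,"rx":0,"ry":0,"rz":0,"jaw":0.2},{"x":-0.098,"y":-0.018,"z":0.05,"rx":0,"ry":0,"rz":0,"jaw":0.2}]';python3 go.py 536.2 -213 211 94.75;  python3 - <<'E'
from h import *
cv2.imwrite("pics/s6.png",cv2.resize(cam("scene")["img"][160:330,60:290,::-1],None,fx=3.4,fy=3.4,interpolation=cv2.INTER_CUBIC))
E
sleep 2
```

```text
t: 12.32
eef_pos: [536.5, -213.4, 223.5]
tcp_rot: [3.142, -0.0, 1.653]
ft_force: [0.0, -0.2, 0.2]
opening: 0.369
t 12.32 pos [ 536.5 -213.4  223.5] rpy deg [ 1.800e+02 -1.000e-02  9.471e+01] open 0.369 F [ 0.  -0.2  0.2]
shift [ 0.0027 -0.002   0.0837] turn [ 0.     -0.0002 -0.001 ]
```

View pics/s6.png

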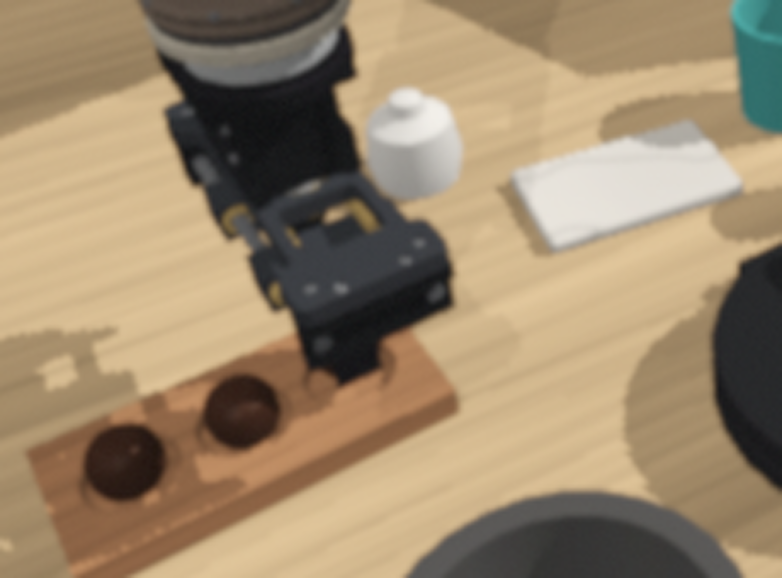

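```bash
python3 -m pendant '[{"x":0.002,"y":0,"z":0.04,"rx":0,"ry":0,"rz":0,"jaw":0.2},{"x":0.002,"y":0,"z":0.085,"rx":0,"ry":0,"rz":0,"jaw":0.2},{"x":0.002,"y":0,"z":0.085,"rx":0,"ry":0,"rz":0,"jaw":0.2},{"x":0.002,"y":0,"z":0.085,"rx":0,"ry":0,"rz":0,"jaw":0.2},{"x":0.002,"y":0,"z":0.085,"rx":0,"ry":0,"rz":0,"jaw":0.5},{"x":0.002,"y":0,"z":0.085,"rx":0,"ry":0,"rz":0,"jaw":0.6},{"x":0.002,"y":0,"z":0.085,"rx":0,"ry":0,"rz":0,"jaw":0.8},{"x":0.002,"y":0,"z":-0.05,"rx":0,"ry":0,"rz":0,"jaw":1},{"x":0.002,"y":0,"z":-0.35,"rx":0,"ry":0,"rz":0,"jaw":1},{"x":0.002,"y":0,"z":-0.75,"rx":0,"ry":0,"rz":0,"jaw":1}]';python3 go.py 476 284.5 350 74.5;  python3 - <<'E'
from h import *
cv2.imwrite("pics/s7.png",cv2.resize(cam("scene")["img"][160:330,60:290,::-1],None,fx=3.4,fy=3.4,interpolation=cv2.INTER_CUBIC))
E
sleep 2
```

```text
t: 13.62
eef_pos: [536.4, -213.1, 336.5]
tcp_rot: [-3.14, -0.001, 1.653]
ft_force: [0.2, -0.7, 0.8]
opening: 0.943
t 13.62 pos [ 536.4 -213.1  336.5] rpy deg [-1.7988e+02 -8.0000e-02  9.4710e+01] open 0.943 F [ 0.2 -0.7  0.8]
shift [ 3.3392 -0.129  -0.085 ] turn [-0.0029 -0.0014  0.4491]
```

View pics/s7.png

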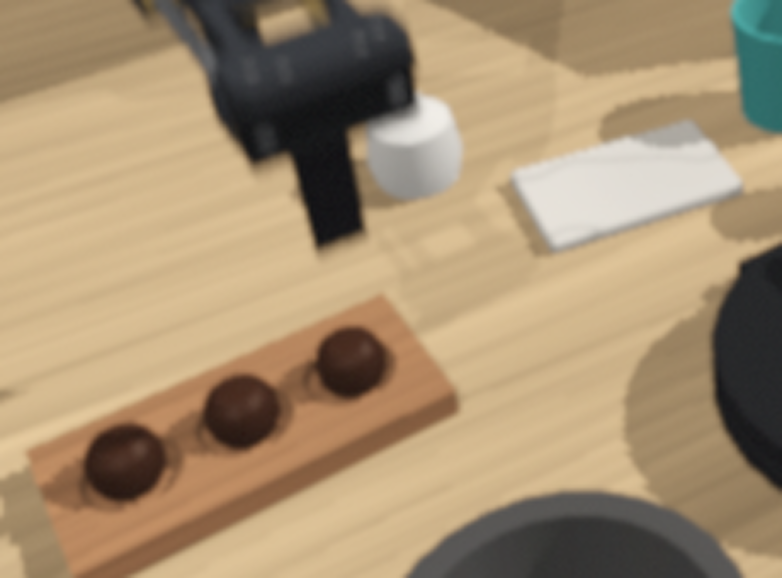

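All three wells are filled, with balls at (125,461), (242,411) and (351,361). Moving on to the cover.

```bash
python3 -m pendant '[{"x":0.33,"y":0,"z":-0.05,"rx":0,"ry":0,"rz":0.1,"jaw":1},{"x":0.66,"y":0,"z":-0.1,"rx":0,"ry":0,"rz":0.2,"jaw":1},{"x":1,"y":0,"z":-0.1,"rx":0,"ry":0,"rz":0.3,"jaw":1},{"x":1,"y":0,"z":-0.1,"rx":0,"ry":0,"rz":0.45,"jaw":1}]';python3 go.py 476 284.5 350 74.5
```

```text
t: 14.18
eef_pos: [523.7, -60.9, 351.3]
tcp_rot: [3.142, -0.0, 1.3]
ft_force: [0.1, -0.7, 0.6]
opening: 1.002
t 14.18 pos [523.7 -60.9 351.3] rpy deg [ 1.7999e+02 -2.0000e-02  7.4470e+01] open 1.002 F [ 0.1 -0.7  0.6]
shift [ 2.1331 -0.9228  0.0089] turn [ 0.0001 -0.0004 -0.0007]
```

```bash
python3 - <<'E'
from h import *
c=cam("scene");cv2.imwrite("pics/sc.png",cv2.resize(c["img"][140:205,300:410,::-1],None,fx=7,fy=7,interpolation=cv2.INTER_CUBIC))
E
sleep 2
```

```text
(no output)
```

View pics/sc.png

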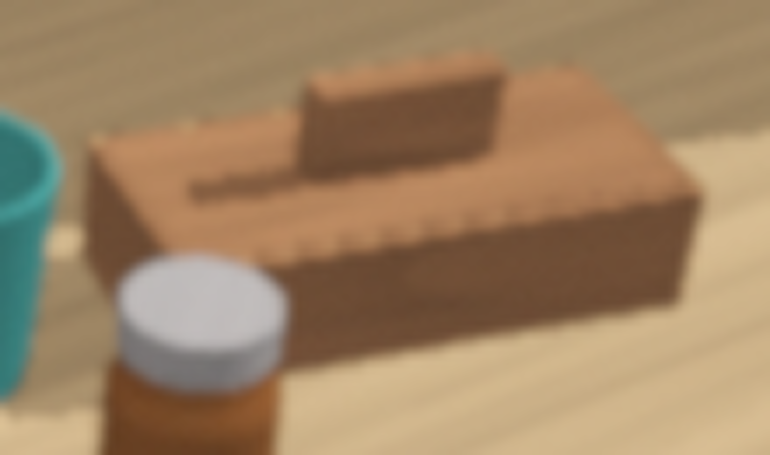

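```bash
python3 - <<'E'
from h import *
c=cam("scene"); g=lambda L:[(300+(x+.5)/7-.5,140+(y+.5)/7-.5) for x,y in L]
W=onplane(c,g([(90,145),(590,66),(702,195)]),48);print(W.round(1),"ctr",((W[0]+W[2])/2).round(1),np.linalg.norm(np.diff(W,axis=0),axis=1).round(1))
H=onplane(c,g([(312,99),(503,71)]),84);print(H.round(1),H.mean(0).round(1),np.linalg.norm(H[1]-H[0]), np.degrees(np.arctan2(-(H[1]-H[0])[0],(H[1]-H[0])[1])))
E
python3 -m pendant '[{"x":0.33,"y":-0.14,"z":0,"rx":0,"ry":0,"rz":0,"jaw":1},{"x":0.66,"y":-0.28,"z":0,"rx":0,"ry":0,"rz":0,"jaw":1},{"x":1,"y":-0.43,"z":0,"rx":0,"ry":0,"rz":0,"jaw":1}]';python3 go.py 476 284.5 350 74.5
```

```text
[[412.6 204.5  48. ]
 [463.  390.7  48. ]
 [547.  359.8  48. ]] ctr [479.8 282.2  48. ] [192.8  89.5]
[[475.  246.1  84. ]
 [494.2 312.1  84. ]] [484.6 279.1  84. ] 68.71989485515165 -16.162017321379615
t: 14.65
eef_pos: [502.2, 98.9, 350.9]
tcp_rot: [3.141, -0.0, 1.301]
ft_force: [0.8, -0.2, -0.6]
opening: 0.995
t 14.65 pos [502.2  98.9 350.9] rpy deg [ 1.7998e+02 -1.0000e-02  7.4540e+01] open 0.995 F [ 0.8 -0.2 -0.6]
shift [ 1.1457 -0.4981  0.0063] turn [ 0.0005 -0.0002  0.0009]
```

```bash
python3 -m pendant '[{"x":0.3,"y":-0.12,"z":0,"rx":0,"ry":0,"rz":0,"jaw":1},{"x":0.6,"y":-0.25,"z":0,"rx":0,"ry":0,"rz":0,"jaw":1},{"x":0.9,"y":-0.38,"z":0,"rx":0,"ry":0,"rz":0,"jaw":1},{"x":1,"y":-0.45,"z":0,"rx":0,"ry":0,"rz":0,"jaw":1},{"x":1,"y":-0.45,"z":0,"rx":0,"ry":0,"rz":0,"jaw":1}]';python3 go.py 476.5 283 280 74.3
```

```text
t: 15.28
eef_pos: [477.3, 260.9, 350.8]
tcp_rot: [-3.141, 0.0, 1.302]
ft_force: [0.4, 0.7, 0.3]
opening: 1.001
t 15.28 pos [477.3 260.9 350.8] rpy deg [-1.7999e+02  2.0000e-02  7.4610e+01] open 1.001 F [0.4 0.7 0.3]
shift [ 0.1411 -0.0439  0.4721] turn [-0.0003  0.0004  0.0069]
```

```bash
python3 -m pendant '[{"x":0.14,"y":-0.042,"z":0.15,"rx":0,"ry":0,"rz":0.005,"jaw":1},{"x":0.14,"y":-0.042,"z":0.35,"rx":0,"ry":0,"rz":0.005,"jaw":1},{"x":0.14,"y":-0.042,"z":0.46,"rx":0,"ry":0,"rz":0.005,"jaw":1},{"x":0.14,"y":-0.042,"z":0.46,"rx":0,"ry":0,"rz":0.005,"jaw":1}]';python3 go.py 476.5 283 243 74.3;python3 - <<'E'
from h import *
c=cam("scene");cv2.imwrite("pics/sd.png",cv2.resize(c["img"][90:205,290:420,::-1],None,fx=5,fy=5,interpolation=cv2.INTER_CUBIC))
E
sleep 2
```

```text
t: 15.78
eef_pos: [477.4, 281.6, 281.3]
tcp_rot: [-3.14, 0.001, 1.295]
ft_force: [0.6, -0.0, -0.7]
opening: 0.997
t 15.78 pos [477.4 281.6 281.3] rpy deg [-1.7992e+02  7.0000e-02  7.4180e+01] open 0.997 F [ 0.6 -0.  -0.7]
shift [ 0.0075 -0.0078  0.2556] turn [-0.0018  0.0015 -0.0027]
```

View pics/sd.png

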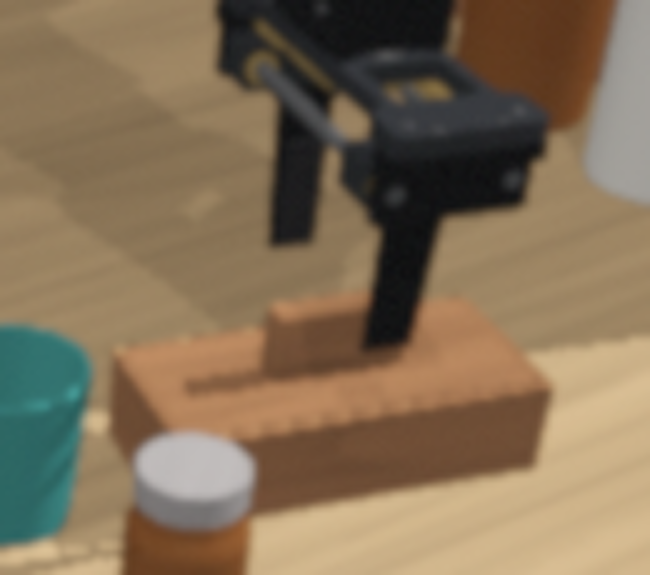

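```bash
python3 -m pendant '[{"x":0.005,"y":-0.005,"z":0.13,"rx":0,"ry":0,"rz":0,"jaw":1},{"x":0.005,"y":-0.005,"z":0.25,"rx":0,"ry":0,"rz":0,"jaw":1},{"x":0.005,"y":-0.005,"z":0.25,"rx":0,"ry":0,"rz":0,"jaw":1},{"x":0.005,"y":-0.005,"z":0.25,"rx":0,"ry":0,"rz":0,"jaw":0.5},{"x":0.005,"y":-0.005,"z":0.25,"rx":0,"ry":0,"rz":0,"jaw":0.5},{"x":0.005,"y":-0.005,"z":0.25,"rx":0,"ry":0,"rz":0,"jaw":0.5},{"x":0.005,"y":-0.005,"z":0.25,"rx":0,"ry":0,"rz":0,"jaw":0.5}]';python3 go.py 476.5 283 243 74.3;python3 - <<'E'
from h import *
c=cam("scene");cv2.imwrite("pics/se.png",cv2.resize(c["img"][90:205,290:420,::-1],None,fx=5,fy=5,interpolation=cv2.INTER_CUBIC))
E
sleep 2
```

```text
t: 16.7
eef_pos: [476.5, 283.6, 244.8]
tcp_rot: [3.141, -0.0, 1.296]
ft_force: [-1.0, -0.4, -0.3]
opening: 0.634
t 16.7 pos [476.5 283.6 244.8] rpy deg [ 1.7998e+02 -2.0000e-02  7.4240e+01] open 0.634 F [-1.  -0.4 -0.3]
shift [-0.0039  0.0013  0.0121] turn [ 0.0004 -0.0005 -0.0014]
```

View pics/se.png

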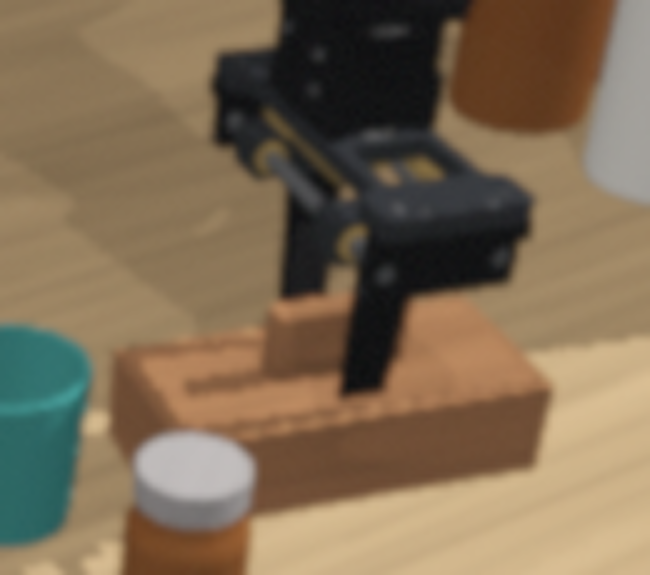

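```bash
python3 -m pendant '[{"x":0,"y":0,"z":0.008,"rx":0,"ry":0,"rz":0,"jaw":0},{"x":0,"y":0,"z":0.008,"rx":0,"ry":0,"rz":0,"jaw":0},{"x":0,"y":0,"z":0.008,"rx":0,"ry":0,"rz":0,"jaw":0},{"x":0,"y":0,"z":0.008,"rx":0,"ry":0,"rz":0,"jaw":0},{"x":0,"y":0,"z":0.008,"rx":0,"ry":0,"rz":0,"jaw":0},{"x":0,"y":0,"z":0.008,"rx":0,"ry":0,"rz":0,"jaw":0},{"x":0,"y":0,"z":0.008,"rx":0,"ry":0,"rz":0,"jaw":0},{"x":0,"y":0,"z":0.008,"rx":0,"ry":0,"rz":0,"jaw":0}]';python3 go.py 476.5 283 243 74.3
```

```text
t: 17.75
eef_pos: [476.4, 283.6, 243.3]
tcp_rot: [-3.141, 0.0, 1.296]
ft_force: [-2.4, -0.2, -0.3]
opening: 0.167
t 17.75 pos [476.4 283.6 243.3] rpy deg [-179.99    0.     74.24] open 0.167 F [-2.4 -0.2 -0.3]
shift [-0.0036  0.0015  0.002 ] turn [-0.0001  0.     -0.0014]
```

```bash
python3 -m pendant '[{"x":0,"y":0,"z":-0.04,"rx":0,"ry":0,"rz":0,"jaw":0},{"x":0,"y":0,"z":-0.15,"rx":0,"ry":0,"rz":0,"jaw":0},{"x":0,"y":0,"z":-0.3,"rx":0,"ry":0,"rz":0,"jaw":0},{"x":0,"y":0,"z":-0.45,"rx":0,"ry":0,"rz":0,"jaw":0},{"x":0,"y":0,"z":-0.6,"rx":0,"ry":0,"rz":0,"jaw":0},{"x":0,"y":0,"z":-0.75,"rx":0,"ry":0,"rz":0,"jaw":0},{"x":0,"y":0,"z":-0.9,"rx":0,"ry":0,"rz":0,"jaw":0},{"x":0,"y":0,"z":-1,"rx":0,"ry":0,"rz":0,"jaw":0},{"x":0,"y":0,"z":-1,"rx":0,"ry":0,"rz":0,"jaw":0}]';python3 go.py 540.8 -268.8 393 94.75;python3 - <<'E'
from h import *
for n in("scene","top"):cv2.imwrite(f"pics/{n}8.png",cam(n)["img"][:,:,::-1])
E
sleep 2
```

```text
t: 18.88
eef_pos: [476.3, 283.5, 394.6]
tcp_rot: [3.14, -0.002, 1.296]
ft_force: [0.2, 0.4, -2.9]
opening: 0.167
t 18.88 pos [476.3 283.5 394.6] rpy deg [ 1.799e+02 -9.000e-02  7.424e+01] open 0.167 F [ 0.2  0.4 -2.9]
shift [-3.427   1.414   0.0079] turn [ 0.0026 -0.0015 -0.4559]
```

View pics/scene8.png

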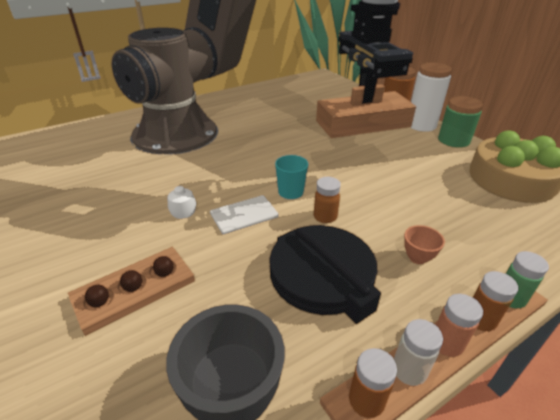

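View pics/top8.png

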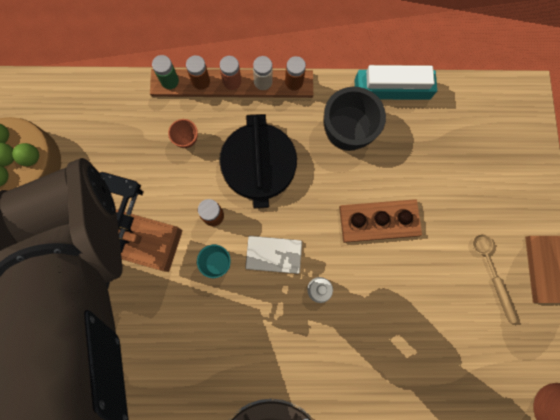

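```bash
python3 -m pendant '[{"x":-0.08,"y":0.03,"z":0,"rx":0,"ry":0,"rz":-0.01,"jaw":0},{"x":-0.24,"y":0.1,"z":0,"rx":0,"ry":0,"rz":-0.03,"jaw":0},{"x":-0.44,"y":0.18,"z":0,"rx":0,"ry":0,"rz":-0.06,"jaw":0},{"x":-0.64,"y":0.26,"z":0,"rx":0,"ry":0,"rz":-0.09,"jaw":0},{"x":-0.84,"y":0.34,"z":0,"rx":0,"ry":0,"rz":-0.11,"jaw":0},{"x":-1,"y":0.41,"z":0,"rx":0,"ry":0,"rz":-0.14,"jaw":0}]';python3 go.py 540.8 -268.8 393 94.75
```

```text
t: 19.73
eef_pos: [494.8, 120.7, 392.7]
tcp_rot: [-3.14, 0.0, 1.406]
ft_force: [-0.4, -0.3, -3.7]
opening: 0.166
t 19.73 pos [494.8 120.7 392.7] rpy deg [-1.7993e+02  2.0000e-02  8.0560e+01] open 0.166 F [-0.4 -0.3 -3.7]
shift [-2.5109e+00  7.2870e-01 -1.7000e-03] turn [-0.0015  0.0004 -0.3154]
```

```bash
python3 -m pendant '[{"x":-0.14,"y":0.05,"z":0,"rx":0,"ry":0,"rz":-0.02,"jaw":0},{"x":-0.32,"y":0.11,"z":0,"rx":0,"ry":0,"rz":-0.05,"jaw":0},{"x":-0.5,"y":0.17,"z":0,"rx":0,"ry":0,"rz":-0.07,"jaw":0},{"x":-0.68,"y":0.23,"z":0,"rx":0,"ry":0,"rz":-0.1,"jaw":0},{"x":-0.86,"y":0.29,"z":0,"rx":0,"ry":0,"rz":-0.12,"jaw":0},{"x":-1,"y":0.34,"z":0,"rx":0,"ry":0,"rz":-0.14,"jaw":0}]';python3 go.py 540.8 -268.8 393 94.75
```

```text
t: 20.48
eef_pos: [520.3, -35.6, 392.7]
tcp_rot: [-3.14, -0.0, 1.516]
ft_force: [-0.6, -0.7, -1.9]
opening: 0.167
t 20.48 pos [520.3 -35.6 392.7] rpy deg [-179.93   -0.     86.84] open 0.167 F [-0.6 -0.7 -1.9]
shift [-1.545   0.2222 -0.0027] turn [-0.0016 -0.0002 -0.1758]
```

```bash
python3 -m pendant '[{"x":-0.14,"y":0.02,"z":0,"rx":0,"ry":0,"rz":-0.02,"jaw":0},{"x":-0.32,"y":0.05,"z":0,"rx":0,"ry":0,"rz":-0.05,"jaw":0},{"x":-0.5,"y":0.08,"z":0,"rx":0,"ry":0,"rz":-0.07,"jaw":0},{"x":-0.68,"y":0.11,"z":0,"rx":0,"ry":0,"rz":-0.1,"jaw":0},{"x":-0.82,"y":0.14,"z":0,"rx":0,"ry":0,"rz":-0.13,"jaw":0},{"x":-0.9,"y":0.15,"z":0,"rx":0,"ry":0,"rz":-0.17,"jaw":0},{"x":-0.9,"y":0.15,"z":0,"rx":0,"ry":0,"rz":-0.175,"jaw":0}]';python3 go.py 540.8 -268.8 393 94.75
```

```text
t: 21.35
eef_pos: [535.1, -171.0, 392.6]
tcp_rot: [-3.14, -0.001, 1.652]
ft_force: [-0.6, 1.0, -2.0]
opening: 0.164
t 21.35 pos [ 535.1 -171.   392.6] rpy deg [-1.7993e+02 -3.0000e-02  9.4640e+01] open 0.164 F [-0.6  1.  -2. ]
shift [-0.6531 -0.0151 -0.0034] turn [-0.0015 -0.0008 -0.0024]
```

```bash
python3 -m pendant '[{"x":-0.12,"y":-0.01,"z":0,"rx":0,"ry":0,"rz":0,"jaw":0},{"x":-0.28,"y":-0.015,"z":0,"rx":0,"ry":0,"rz":0,"jaw":0},{"x":-0.44,"y":-0.015,"z":0,"rx":0,"ry":0,"rz":0,"jaw":0},{"x":-0.58,"y":-0.015,"z":0,"rx":0,"ry":0,"rz":0,"jaw":0},{"x":-0.65,"y":-0.015,"z":0.1,"rx":0,"ry":0,"rz":0,"jaw":0},{"x":-0.65,"y":-0.015,"z":0.25,"rx":0,"ry":0,"rz":0,"jaw":0},{"x":-0.65,"y":-0.015,"z":0.35,"rx":0,"ry":0,"rz":0,"jaw":0},{"x":-0.65,"y":-0.015,"z":0.35,"rx":0,"ry":0,"rz":0,"jaw":0},{"x":-0.65,"y":-0.015,"z":0.35,"rx":0,"ry":0,"rz":0,"jaw":0}]';python3 go.py 540.8 -268.8 273 94.75;python3 - <<'E'
from h import *
c=cam("scene");cv2.imwrite("pics/sf.png",cv2.resize(c["img"][180:340,40:230,::-1],None,fx=4,fy=3.7,interpolation=cv2.INTER_CUBIC))
c=cam("top");cv2.imwrite("pics/tf.png",cv2.resize(c["img"][150:290,310:490,::-1],None,fx=4.4,fy=4,interpolation=cv2.INTER_CUBIC))
E
sleep 2
```

```text
t: 22.48
eef_pos: [541.5, -267.1, 341.2]
tcp_rot: [3.141, 0.0, 1.653]
ft_force: [0.1, -0.4, -2.1]
opening: 0.17
t 22.48 pos [ 541.5 -267.1  341.2] rpy deg [1.7997e+02 2.0000e-02 9.4730e+01] open 0.17 F [ 0.1 -0.4 -2.1]
shift [-0.0106 -0.006   0.4549] turn [ 0.0007  0.0004 -0.0004]
```

View pics/sf.png

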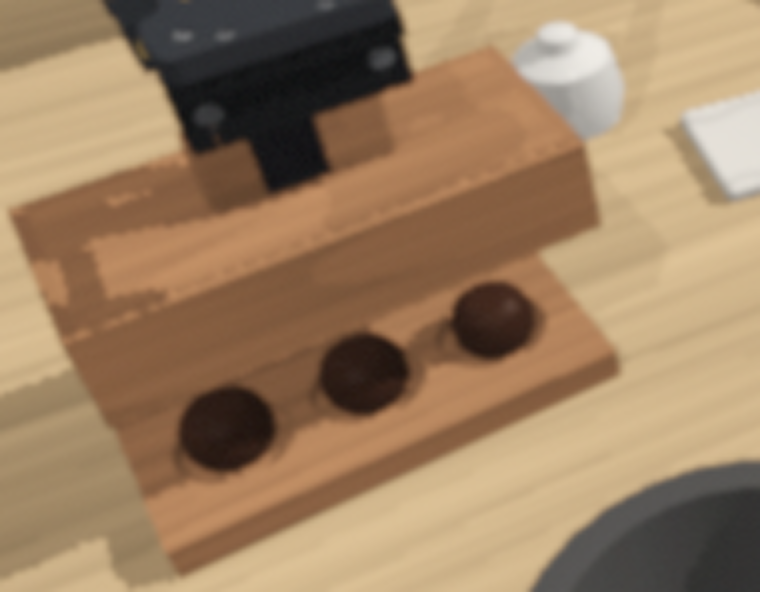

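View pics/tf.png

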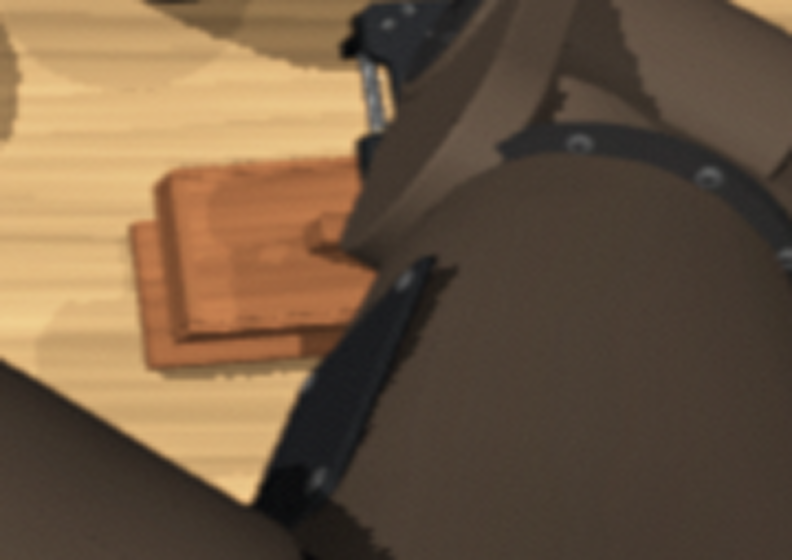

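Run:
```python
from h import *
c=cam("scene"); g=lambda L:[(40+(x+.5)/4-.5,180+(y+.5)/3.7-.5) for x,y in L]
W=onplane(c,g([(12,210),(493,47),(583,151),(66,341)]),146);print(W.round(1),W.mean(0).round(1),np.linalg.norm(W-np.roll(W,-1,0),axis=1).round(1))
R=onplane(c,g([(600,224)]),98);print("rim corner +x+y",R.round(1))
T=onplane(c,g([(618,361),(172,555)]),18);print("tray +x edge",T.round(1))
c=cam("top"); g=lambda L:[(310+(x+.5)/4.4-.5,150+(y+.5)/4-.5) for x,y in L]
A=onplane(c,g([(168,168),(186,335)]),146);B=onplane(c,g([(130,225),(150,370)]),18)
print("top cover +y edge",A.round(1),A.mean(0).round(1),"tray",B.round(1),B.mean(0).round(1))
s=env.state();print(s["eef_pos"])
```

```text
[[ 509.3 -360.6  146. ]
 [ 494.3 -174.8  146. ]
 [ 584.9 -169.7  146. ]
 [ 595.3 -353.5  146. ]] [ 546.  -264.6  146. ] [186.4  90.8 184.1  86.3]
rim corner +x+y [[ 578.  -167.1   98. ]]
tray +x edge [[ 584.1 -173.2   18. ]
 [ 593.5 -358.    18. ]]
top cover +y edge [[ 576.6 -165.8  146. ]
 [ 486.6 -171.2  146. ]] [ 531.6 -168.5  146. ] tray [[ 570.7 -168.9   18. ]
 [ 482.  -177.    18. ]] [ 526.4 -173.    18. ]
[ 541.35433835 -267.11490076  341.46234569]
```

```bash
python3 go.py 537.5 -271 298 94.75; python3 -m pendant '[{"x":-0.027,"y":-0.025,"z":0.05,"rx":0,"ry":0,"rz":0,"jaw":0},{"x":-0.027,"y":-0.025,"z":0.15,"rx":0,"ry":0,"rz":0,"jaw":0},{"x":-0.027,"y":-0.025,"z":0.25,"rx":0,"ry":0,"rz":0,"jaw":0},{"x":-0.027,"y":-0.025,"z":0.29,"rx":0,"ry":0,"rz":0,"jaw":0},{"x":-0.027,"y":-0.025,"z":0.29,"rx":0,"ry":0,"rz":0,"jaw":0},{"x":-0.027,"y":-0.025,"z":0.29,"rx":0,"ry":0,"rz":0,"jaw":0}]';python3 go.py 537.5 -271 273 94.75;python3 - <<'E'
from h import *
c=cam("scene");cv2.imwrite("pics/sg.png",cv2.resize(c["img"][200:340,40:230,::-1],None,fx=4,fy=4,interpolation=cv2.INTER_CUBIC))
c=cam("top");cv2.imwrite("pics/tg.png",cv2.resize(c["img"][170:270,320:440,::-1],None,fx=6,fy=6,interpolation=cv2.INTER_CUBIC))
E
sleep 2
```

```text
t 22.68 pos [ 541.4 -267.1  341.5] rpy deg [1.7995e+02 3.0000e-02 9.4720e+01] open 0.166 F [-0.5  0.5 -3. ]
shift [-0.0235 -0.028   0.2897] turn [ 0.0012  0.0008 -0.0006]
t: 23.42
eef_pos: [538.0, -271.6, 297.6]
tcp_rot: [3.141, 0.0, 1.653]
ft_force: [1.3, -0.0, -2.4]
opening: 0.167
t 23.43 pos [ 538.  -271.6  297.6] rpy deg [1.7998e+02 1.0000e-02 9.4720e+01] open 0.167 F [ 1.3 -0.  -2.4]
shift [ 0.0041 -0.0033  0.1637] turn [ 0.0005  0.0003 -0.0007]
```

View pics/sg.png

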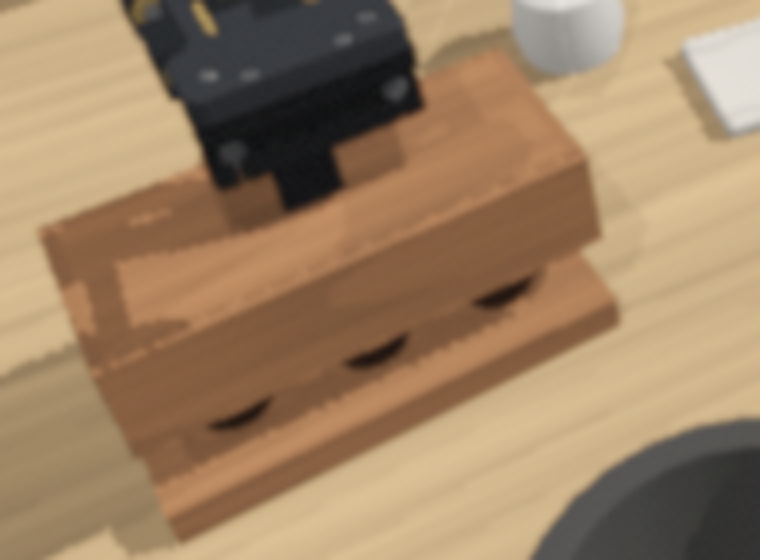

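View pics/tg.png

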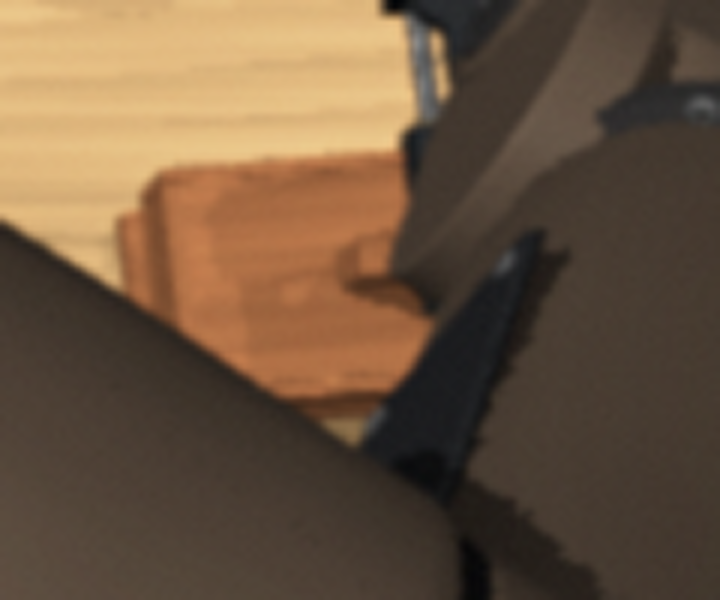

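Run:
```python
from h import *
c=cam("scene"); g=lambda L:[(40+(x+.5)/4-.5,200+(y+.5)/4-.5) for x,y in L]
W=onplane(c,g([(42,230),(505,50),(583,158),(95,372)]),102.3);print(W.round(1),W.mean(0).round(1),np.linalg.norm(W-np.roll(W,-1,0),axis=1).round(1))
R=onplane(c,g([(600,238),(138,455)]),54.3);print("rim +x",R.round(1),R.mean(0).round(1))
T=onplane(c,g([(619,303),(170,512)]),18);print("tray +x edge",T.round(1),T.mean(0).round(1))
c=cam("top"); g=lambda L:[(320+(x+.5)/6-.5,170+(y+.5)/6-.5) for x,y in L]
print("top cover corner",onplane(c,g([(155,173)]),102.3).round(1),"rim corner",onplane(c,g([(142,190)]),54.3).round(1),"tray",onplane(c,g([(118,215)]),18).round(1))
```

```text
[[ 505.7 -364.7  102.3]
 [ 491.9 -176.8  102.3]
 [ 576.7 -173.3  102.3]
 [ 591.1 -358.   102.3]] [ 541.3 -268.2  102.3] [188.5  84.9 185.3  85.7]
rim +x [[ 574.9 -172.4   54.3]
 [ 589.8 -358.4   54.3]] [ 582.4 -265.4   54.3]
tray +x edge [[ 580.4 -171.2   18. ]
 [ 589.3 -358.    18. ]] [ 584.8 -264.6   18. ]
top cover corner [[ 571.1 -168.6  102.3]] rim corner [[ 574.7 -172.5   54.3]] tray [[ 571.9 -169.2   18. ]]
```

The cover agrees with the tray to within about 2–3 mm in both views, so I'll make the final descent.

```bash
python3 -m pendant '[{"x":0.003,"y":0.003,"z":0.03,"rx":0,"ry":0,"rz":0,"jaw":0},{"x":0.003,"y":0.003,"z":0.07,"rx":0,"ry":0,"rz":0,"jaw":0},{"x":0.003,"y":0.003,"z":0.11,"rx":0,"ry":0,"rz":0,"jaw":0},{"x":0.003,"y":0.003,"z":0.15,"rx":0,"ry":0,"rz":0,"jaw":0},{"x":0.003,"y":0.003,"z":0.163,"rx":0,"ry":0,"rz":0,"jaw":0},{"x":0.003,"y":0.003,"z":0.163,"rx":0,"ry":0,"rz":0,"jaw":0},{"x":0.003,"y":0.003,"z":0.163,"rx":0,"ry":0,"rz":0,"jaw":0},{"x":0.003,"y":0.003,"z":0.163,"rx":0,"ry":0,"rz":0,"jaw":0}]';python3 go.py 537.5 -271 273 94.75;python3 - <<'E'
from h import *
c=cam("scene");cv2.imwrite("pics/sh.png",cv2.resize(c["img"][200:340,40:230,::-1],None,fx=4,fy=4,interpolation=cv2.INTER_CUBIC))
c=cam("top");cv2.imwrite("pics/th.png",cv2.resize(c["img"][170:270,320:440,::-1],None,fx=6,fy=6,interpolation=cv2.INTER_CUBIC))
E
sleep 2
```

```text
t: 24.62
eef_pos: [538.3, -271.1, 273.1]
tcp_rot: [3.141, 0.0, 1.653]
ft_force: [-0.2, -0.3, -2.0]
opening: 0.166
t 24.62 pos [ 538.3 -271.1  273.1] rpy deg [1.7998e+02 1.0000e-02 9.4710e+01] open 0.166 F [-0.2 -0.3 -2. ]
shift [ 0.0008 -0.0055  0.0003] turn [ 0.0004  0.0002 -0.0008]
```

View pics/sh.png

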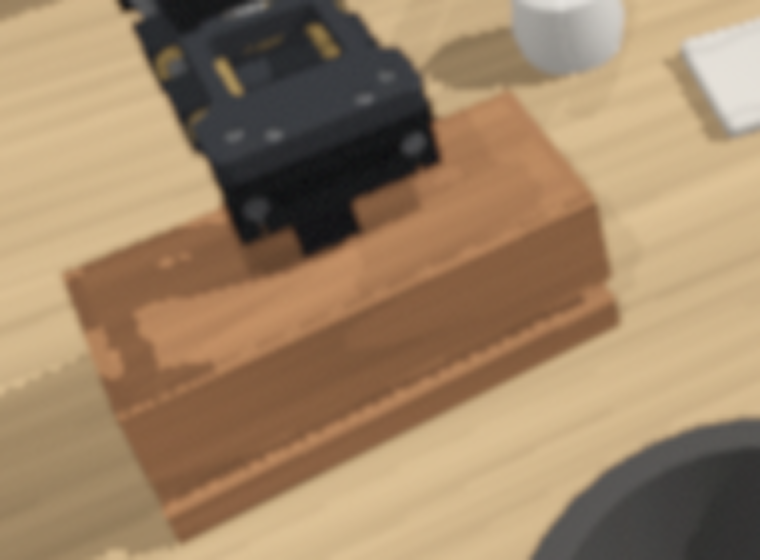

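View pics/th.png

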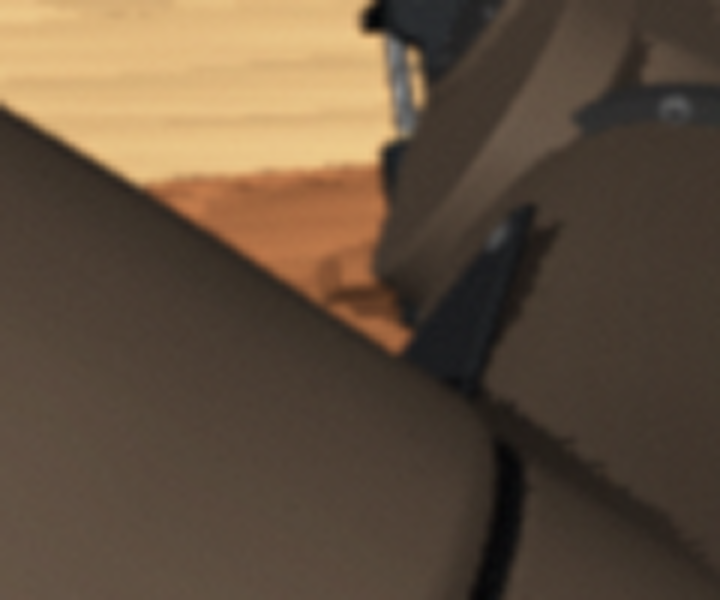

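Run:
```python
from h import *
c=cam("scene"); g=lambda L:[(40+(x+.5)/4-.5,200+(y+.5)/4-.5) for x,y in L]
W=onplane(c,g([(66,272),(513,92),(597,201),(118,415)]),77.8);print(W.round(1),W.mean(0).round(1))
R=onplane(c,g([(609,274),(163,503)]),29.8);print("rim",R.round(1),R.mean(0).round(1))
T=onplane(c,g([(619,302),(168,515)]),18);print("tray",T.round(1),T.mean(0).round(1))
s=env.state();print(s["t"],s["eef_pos"].round(1),s["opening"],s["ft_force"].round(1),np.abs(s["qvel"]).max())
```

```text
[[ 504.7 -364.2   77.8]
 [ 491.2 -177.4   77.8]
 [ 577.6 -171.3   77.8]
 [ 590.3 -358.    77.8]] [ 541.  -267.7   77.8]
rim [[ 573.1 -171.2   29.8]
 [ 594.3 -357.9   29.8]] [ 583.7 -264.5   29.8]
tray [[ 579.8 -171.    18. ]
 [ 590.3 -358.9   18. ]] [ 585.1 -264.9   18. ]
24.775 [ 538.3 -271.1  273. ] 0.16787741568921113 [ 0.  -0.1 -3.2] 0.002179967358188913
```

```bash
python3 -c "
from cell import env
print(env.job_done()); s=env.state(); print(s['t'],s['eef_pos'],s['opening'])"
```

```text
the job is handed in; nothing more can be done
None
the job is handed in; nothing more can be done
```

I put the two balls from the marble board into the two empty wells. The cover is now held still in the gripper over the tray. I handed the job in at about 24.8 s of the 64 s allowed; no verdict is reported.

**Last checks**
- **Balls:** all three wells were filled. I last saw this just before the final descent; the cover now hides them.
- **Height:** the rim is about 12 mm above the tray's upper face, worked out from the arm height at grasp and now. The scene picture shows a clear gap.
- **Alignment:** in the scene view the cover's centre is within about 1 mm of the tray's, and its rim edge within about 1.5 mm.
- **Square and level:** the gripper is vertical to within 0.1°. At 98 mm rim height the cover's yaw matched the tray's within half a degree.
- **Hold:** the grip is on the full 16 mm handle, and the force sensor reads roughly the cover's weight (about 2–3 N). Joint speeds are near zero, and I saw no sign of contact with the tray or balls.
- **Cup, jar, bowl, salt pot and press:** they looked undisturbed with the cover lifted. I did not measure them again after the carry, which passed with the rim about 150 mm up.

**Disagreements**
- The two cameras differed by 4–6 mm in x. For the wells I leaned on the scene view, which matched the fingertip positions better; for the cover I compared it with the tray within each view.
- The top view was mostly blocked by the arm at the end, so its last alignment check was made 24 mm higher. It agreed there within 1 mm on the corner of the cover's top and about 4 mm on the rim corner.

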